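# Open the bench valve with its splined T-bar key

### The job

Open the bench valve with the loose T-bar key: turn the key so that its splined socket lines up with the ribs of the valve stem, slide it fully home and let go, then take it again out on one arm of its bar and swing it counterclockwise (seen from above) to the fully open stop. Lift the key off again and stand it upright in the grey parking tray, released, leaving the valve fully open. Lower the key into place rather than dropping it, and leave the two bottles and the timer where they are.

Things in the scene. Friction and masses are not known exactly. Their poses are not given: they have to be found in the camera images.
- key_bar (a point): Loose steel T-bar key, 0.3 to 0.45 kg, standing upright on its hub. Point: middle of the crossbar, 70 mm above the underside, on the hub axis. Own z up along the hub axis, own x along the bar. Bar 172 mm long; middle 88 mm of it 14 mm wide and high, then round blue grips of 16 mm diameter. Below: neck 14 mm in diameter, then hub top 19 mm under the bar, so the bar's middle can be gripped across.
- key_socket (a point): Centre of the underside of the key's hub (54 mm diameter, 44 mm high); axes as key_bar. Socket opens here, 31 mm deep, bore 22.8 mm in diameter, with four slots 90 degrees apart along the key's own +x, -x, +y, -y (a yellow dash on the hub's top marks each); slots 11 mm wide, reaching 18.2 mm from the axis.
- key_end_a (a point): A point on the axis of one blue grip of the key's bar, 65 mm from key_bar along the key's +x; axes as key_bar. Gripped across the bar (16 mm wide) from above.
- key_end_b (a point): The same on the other blue grip, 65 mm from key_bar along the key's -x.
- stem_seat (a point): On the valve stem's vertical axis, at the top of its steel flange (56 mm diameter, 73 mm above the bench), where key_socket comes to rest when the key is fully home (key_bar then 70 mm above). Turns with the stem: own z up, own x and y along its four ribs (black pointer along +x). The key fits in any of four positions a quarter turn apart; not lined up, it stops 28 mm too high.
- stem_top (a point): Top of the valve's brass stem, 28 mm above stem_seat, axes the same. Core 19.6 mm in diameter; four ribs 8 mm wide, reaching 16.5 mm from the axis; their top 8 mm stepped down to 5 mm wide and 15 mm from the axis as a lead-in. In the key's slots the ribs have 1.5 mm play each side, about 0.09 rad of turning play either way.
- stem (a joint): Angle of the valve stem, rad: 0 = closed (pointer at red mark), 1.571 = fully open at a hard stop (pointer at green mark); grows counterclockwise seen from above. Starts 0.1 to 0.5. Stiff, about 0.35 N m of friction; stays where it is left.
- valve: Fixed valve: aluminium block 80 x 76 mm on a dark plate 150 x 130 mm (x by y), capped pipe out of both y sides to 82 mm from the centre, white dial on top. Origin: centre of the underside, on the bench, below the stem's axis. From its centre the red mark lies along its own +x, the green along +y.
- tray: Fixed grey plastic open parking tray, 116 x 116 mm outside, walls 4 mm thick and 16 mm high. Origin at the centre of its underside, on the bench; inner floor 4 mm above it. The key's bar may overhang its walls.
- buffer_mid (a point): Bystander: white bottle with blue cap, 56 mm diameter, 105 mm high; point on its axis half-way up.
- amber_mid (a point): Bystander: amber bottle with white cap, 57 mm diameter, 114 mm high; point on its axis half-way up.
- timer: Bystander: small cream timer lying on the bench, 62 x 62 x 20 mm; origin at the centre of its underside.
Mind the look-alikes: they are no part of the job. There is more than one size of the tray; the one meant has the size given above.

How it is judged:
By the outcome, as a careful person would: the job done as asked, in the order asked, and still so for the second after the job is handed in, with the robot touching nothing.
It also fails if it takes over 58 s, if anything falls off the work surface, if the arm or the gripper's body presses on something with over 40 N, if the wrist force passes 120 N, or if a joint passes its speed limit or range.

### The arm

A 7-joint arm with a two-finger parallel gripper is mounted at the origin on a cart in front of the work surface, level with it; the furniture and walls round the work are solid. World frame = base frame: x ahead of the robot, y to its left, z up, the work surface at z = 0. Lengths are in mm, angles in degrees, forces in N, time in s.
With the tool pointing down it reaches from about 425 to 875 mm from the base axis. Payload 4.7 kg.
Tool frame: the origin (TCP) lies on the centre line of the jaws, within the pads' length; the fingertips stand 8 mm ahead of it and the grasp point (between the pads) lies 11 mm behind it (bot.tcp_to_tips is the distance from the TCP to the fingertips, in mm); x points along the fingers, y is the direction in which the jaws open and shut, and the axes are right-handed (so a half turn about x gives the same grasp; the last joint's range is limited). The gripper opens to 85 mm and grips with 20 to 120 N. Pads are 22 mm wide; open, the fingers measure 114 mm over their backs; the gripper's body (76 mm by 85 mm) begins 54 mm behind the grasp point. The pads swing forward as they close: fully open they stand 13 mm farther back than shut.
Start: joints at [72.943, 18.392, -4.016, 83.108, 1.295, 78.541, -3.26], TCP at [199.382, -618.685, 239.349] pointing down, gripper open.
Joint ranges: [-163.93, 163.93], [-17.29, 119.83], [-79.2, 71.16], [3.27, 140.29], [-89.18, 269.18], [5.43, 117.66], [-154.24, 154.24]. Speed limits (degrees/s): [147.25, 147.25, 180, 180, 180, 180, 180].

### API

Orientations are given as [roll, pitch, yaw] about the fixed x, y, z axes, in that order (R = Rz(yaw) Ry(pitch) Rx(roll)).
In Python, from cell import bot gives the robot as it stands. The module is installed in compiled form; this text tells all that it offers.
- The arm moves only by the tool move_arm, never from a script. Its argument "increments" is a list of rows, each a list of 7 numbers: the shift along the tool's x, y, z in cm, then the turn, a rotation vector about the tool's x, y, z in rad, then the opening, from 0 (shut) to 1 (fully open). A call has 1 to 8 rows; each row is the pose to reach, as a shift and turn from the pose commanded when the call began, along the tool's axes at that moment; what a row does not reach only later rows make up. A row lasts 1/12 s, in which the tool goes at most 41.7 mm and 7.16 degrees, less where a joint would pass 70% of its speed; a pose out of reach is approached as far as the arm can. A call with a gripper value outside its range is refused whole. The fingers move at their own pace and stop on an object; "grip_force" is the grip in N (left out, the last holds). Time passes only in rows, so rows that repeat a pose let the fingers close. It gives the time, the measured TCP pose, the force and the opening at its end, in the units of the state.
- bot.read_state(): the state, without advancing time (a new reading comes with each control period).
- bot.snapshot(name): name is "side" or "top" or "wrist"; returns a dict with "image" (384x512x3 uint8, red, green, blue), "fx", "fy", "cx", "cy" (pixels), "world_from_camera" (4x4, takes a point from camera to world coordinates); the wrist camera has in their place "mount" (4x4, takes a point from camera to tool coordinates, whose origin is the TCP and whose axes are the tool frame's). Camera axes: x right, y up, looking along -z (the intrinsics and any distortion apply to the point x, -y, -z); pixel columns grow to the right and rows downward; lengths in mm; the calibration is good to about 2 mm. A picture is of the moment at which its call begins: read the wrist's pose just before it. There is no depth.
- bot.job_done(): hands the job in, once; it reports no verdict.
The state is a dict: "clock": time; "joint_positions": joint angles; "joint_velocities": joint speeds; "joint_torque": joint torques, N m; "eef_pos": TCP position; "tcp_rot": TCP orientation; "ft_force": force on the tool from outside, world axes, zero at the start; "moment": the same for the moment, N m; "width": opening from 0.0 (shut) to 1.0 (fully open).
Only numpy, scipy, OpenCV 4.12 (cv2) and the standard library are available. Lean on these libraries where they do the work, as an engineer would, in place of code of your own. Each camera call takes 0.05 s, during which the arm holds its last target.

## Working session

There is one attempt and no reset: what is moved stays moved. The work goes in short steps, Python scripts to look and compute and a tool call to move; the robot and the scene stay as the last step left them, time stands still between calls to the robot, and variables do not carry over. Pictures are saved under pics/ and viewed, and the job is handed in when it is done.

Besides the shell and the picture viewer there is one more tool, called after "Emit:" by a JSON object that holds its "api" and its "payload", one argument or row to a line. move_arm: Moves the arm, as the interface text tells. Its arguments: {"type":"object","properties":{"increments":{"type":"array","items":{"type":"array","items":{"type":"number"}}},"grip_force":{"type":"number"}},"required":["increments"]}

```bash
mkdir -p pics; ls
cat > h.py <<'E'
import numpy as np, cv2
from cell import bot
from scipy.spatial.transform import Rotation as R
def snap(n,f):
    s=bot.read_state(); d=bot.snapshot(n)
    cv2.imwrite('pics/'+f,d['image'][:,:,::-1]); 
    if n=='wrist':
        T=np.eye(4);T[:3,:3]=R.from_euler('xyz',s['tcp_rot'],degrees=True).as_matrix();T[:3,3]=s['eef_pos']
        d['world_from_camera']=T@np.array(d['mount'])
    np.savez('pics/'+f+'.npz',**{k:np.array(v) for k,v in d.items()})
    return d
def load(f): return dict(np.load('pics/'+f+'.npz',allow_pickle=True))
def ray(d,u,v):
    W=np.array(d['world_from_camera']); 
    c=np.array([(u-d['cx'])/d['fx'],-(v-d['cy'])/d['fy'],-1.])
    return W[:3,3],W[:3,:3]@c
def onz(d,u,v,z):
    o,r=ray(d,u,v); return o+r*(z-o[2])/r[2]
def proj(d,p):
    W=np.array(d['world_from_camera']); c=W[:3,:3].T@(np.array(p)-W[:3,3])
    return d['cx']+d['fx']*c[0]/-c[2], d['cy']-d['fy']*c[1]/-c[2]
E
python3 - <<'E'
from h import *
print(bot.read_state())
for n in('side','top','wrist'):
    d=snap(n,n+'0.png'); print({k:(v if k!='image' else 0) for k,v in d.items()})
E
```

```text
pics
{'clock': 0.0, 'joint_positions': array([72.94390888, 18.43881772, -4.01700644, 83.17641561,  1.29375556,
       78.54229541, -3.26031206]), 'joint_velocities': array([-0.02359683,  0.00033864, -0.09890307,  0.06437455,  0.04814117,
        0.02689581,  0.04898417]), 'joint_torque': array([-4.47342063e-04, -4.93571234e+01, -3.82429836e-01, -3.14332223e+01,
        1.32036358e-02,  1.13064732e-02,  6.79549899e-06]), 'eef_pos': array([ 199.20005334, -618.1518248 ,  238.21318114]), 'tcp_rot': array([-87.83419146,  89.88757666, 110.03252204]), 'ft_force': array([-0.34269303,  0.66403866, -0.07075103]), 'moment': array([ 0.02050543,  0.00737374, -0.0248976 ]), 'width': 0.9990169599810437}
{'image': 0, 'fx': 352.1206950575063, 'fy': 352.1206950575063, 'cx': 250.59383390482247, 'cy': 197.00653660019157, 'world_from_camera': array([[-9.50958673e-01, -2.01666015e-01,  2.34538740e-01,
         8.30592871e+02],
       [ 3.09290430e-01, -6.09824568e-01,  7.29694063e-01,
         7.62283875e+02],
       [-4.12700770e-03,  7.66449486e-01,  6.42291331e-01,
         8.01686637e+02],
       [ 0.
[... 682 characters left out ...]
y([[ 1.07261185e-03,  2.57058671e-01, -9.66395203e-01,
        -1.35819103e+02],
       [ 9.99999238e-01, -8.66150608e-04,  8.79515450e-04,
        -2.04398193e-01],
       [-6.10956720e-04, -9.66395410e-01, -2.57059405e-01,
        -6.46077685e+01],
       [ 0.00000000e+00,  0.00000000e+00,  0.00000000e+00,
         1.00000000e+00]]), 'world_from_camera': array([[ 3.07401712e-01,  9.19354693e-01,  2.45542532e-01,
         2.60731875e+02],
       [-9.51575693e-01,  2.97751840e-01,  7.64692221e-02,
        -5.98422688e+02],
       [-2.80840226e-03, -2.57159075e-01,  9.66365005e-01,
         3.74137549e+02],
       [ 0.00000000e+00,  0.00000000e+00,  0.00000000e+00,
         1.00000000e+00]])}
```

View pics/side0.png

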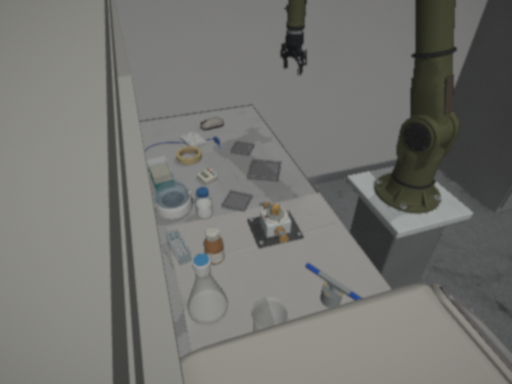

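View pics/top0.png

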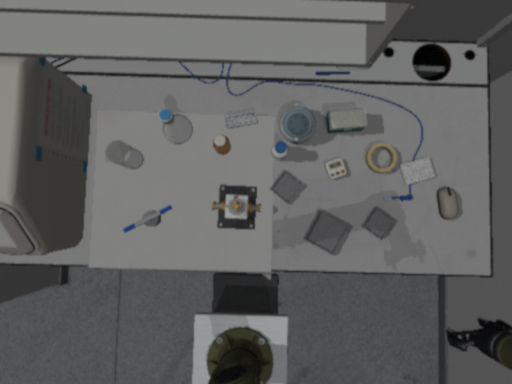

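View pics/wrist0.png

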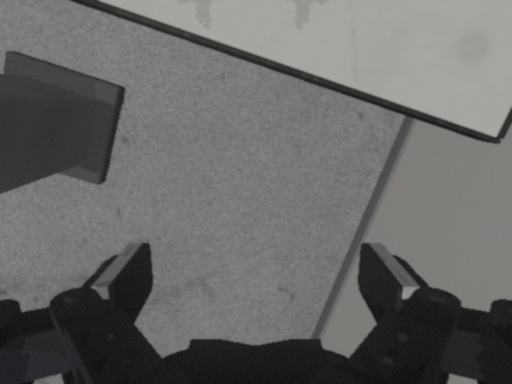

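Run:
```python
from h import *
d=load('top0.png')
im=d['image'][:,:,::-1]
a=cv2.resize(im[160:260,110:270],None,fx=5,fy=5,interpolation=cv2.INTER_CUBIC);cv2.imwrite('pics/t1.png',a)
b=cv2.resize(im[130:260,260:410],None,fx=4.6,fy=4.6,interpolation=cv2.INTER_CUBIC);cv2.imwrite('pics/t2.png',b)
for n,u,v,z in [('key',148,218,70),('enda',125,231,70),('endb',171,206,70),('valve',237,206,90),('tray',328,232,8),('t2',379,222,8),('t3',288,187,8),('amber',221,144,100),('buf',280,149,100)]:
    print(n,onz(d,u,v,z).round(0))
```

```text
key [470. 310.  70.]
enda [426. 382.  70.]
endb [511. 236.  70.]
valve [516.  20.  90.]
tray [ 437. -292.    8.]
t2 [ 476. -468.    8.]
t3 [ 589. -151.    8.]
amber [715.  77. 100.]
buf [ 704. -114.  100.]
```

View pics/t1.png

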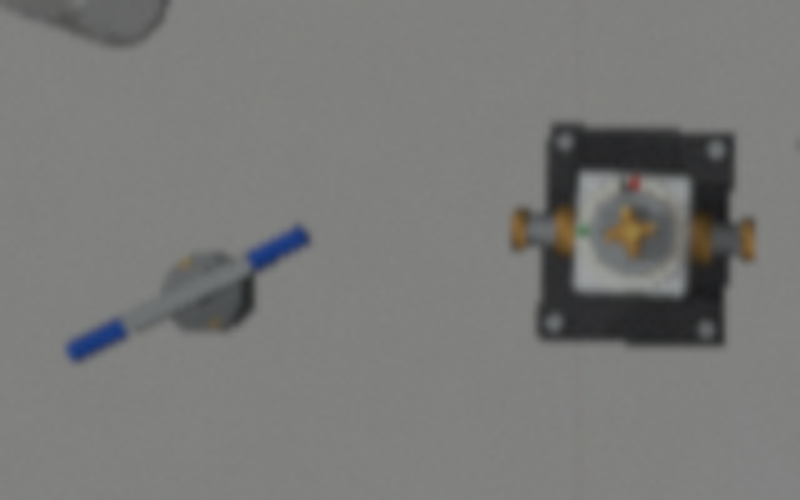

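View pics/t2.png

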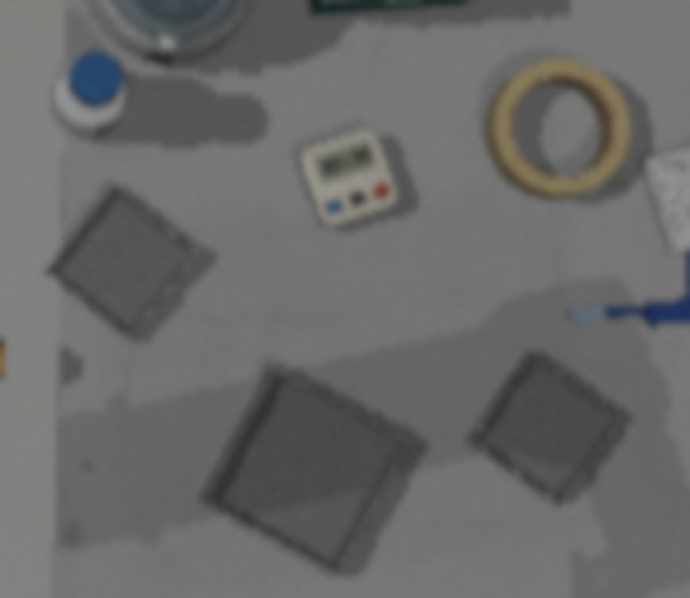

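Run:
```python
from h import *
d=load('top0.png')
for n,c in {'big':[(277,365),(428,445),(345,575),(205,500)],'A':[(115,185),(215,258),(140,340),(48,270)],'B':[(535,350),(630,418),(560,505),(470,437)]}.items():
    P=np.array([onz(d,260+(u+.5)/4.6-.5,130+(v+.5)/4.6-.5,16) for u,v in c])
    print(n,P.mean(0).round(),[np.linalg.norm(P[i]-P[i-1]).round() for i in range(4)])
def q(u,v,z): return onz(d,110+(u+.5)/5-.5,160+(v+.5)/5-.5,z)
a=q(68,352,70);b=q(308,235,70);print('key',a,b,np.linalg.norm(a-b),(a+b)/2,np.degrees(np.arctan2(*(b-a)[1::-1])))
P=[q(*c,6) for c in[(552,124),(733,135),(722,345),(538,338)]];print(P,np.mean(P,0))
print(q(632,232,101),'red',q(634,183,73),'green',q(586,231,73))
```

```text
big [ 437. -290.   16.] [np.float64(114.0), np.float64(127.0), np.float64(115.0), np.float64(117.0)]
A [ 589. -149.   16.] [np.float64(82.0), np.float64(93.0), np.float64(84.0), np.float64(86.0)]
B [ 474. -465.   16.] [np.float64(82.0), np.float64(87.0), np.float64(84.0), np.float64(83.0)]
key [429.24169791 387.90908556  70.        ] [509.1617071  235.76311929  70.        ] 171.85925324117304 [469.2017025  311.83610242  70.        ] -62.287723161126856
[array([591.82824178,  84.93639022,   6.        ]), array([587.51901616, -40.68497418,   6.        ]), array([442.34946031, -36.8524333 ,   6.        ]), array([443.96892285,  89.71601601,   6.        ])] [516.41641027  24.27874969   6.        ]
[515.70003762  22.8271912  101.        ] red [548.60633538  23.7945749   73.        ] green [516.38748155  54.1935458   73.        ]
```

```bash
cat >> h.py <<'E'
def Rdown(yaw):  # tool x down, tool y (jaw) at world yaw deg
    a=np.radians(yaw); y=np.array([np.cos(a),np.sin(a),0]); x=np.array([0,0,-1.]); return np.column_stack([x,y,np.cross(x,y)])
def Rst(s): return R.from_euler('xyz',s['tcp_rot'],degrees=True).as_matrix()
def inc(p,yaw,s=None,bias=(0,0,0)):
    s=s or bot.read_state(); R0=Rst(s)
    dp=R0.T@(np.array(p,float)-s['eef_pos'])/10; rv=R.from_matrix(R0.T@Rdown(yaw)).as_rotvec()
    print('dp cm',dp.round(3),'rv',rv.round(4),'rows',np.abs(np.linalg.norm(dp)/4.17).round(1),(np.degrees(np.linalg.norm(rv))/7.16).round(1))
def st():
    s=bot.read_state(); R0=Rst(s)
    print('t',round(s['clock'],2),'p',s['eef_pos'].round(1),'yaw',np.degrees(np.arctan2(R0[1,1],R0[0,1])).round(2),'tilt',np.degrees(np.arcsin(np.hypot(R0[0,0],R0[1,0]))).round(2),'toolz',R0[:,2].round(2),'w',round(s['width'],3),'F',s['ft_force'].round(1),'j',s['joint_positions'].round(0))
    return s
E
python3 - <<'E'
from h import *
st()
for y in(-70,-90,-17,0,20,-160): inc([510,20,270],y)
E
```

```text
t 0.15 p [ 199.2 -618.3  238.5] yaw -72.13 tilt 0.08 toolz [-0.95 -0.31  0.  ] w 1.0 F [ 0.6 -0.3  0.2] j [73. 18. -4. 83.  1. 79. -3.]
dp cm [ -3.084 -51.224 -49.159] rv [-0.0373  0.0001  0.0014] rows 17.0 0.3
dp cm [ -3.084 -51.224 -49.159] rv [3.118e-01 3.000e-04 1.400e-03] rows 17.0 2.5
dp cm [ -3.084 -51.224 -49.159] rv [-9.623e-01 -6.000e-04  1.400e-03] rows 17.0 7.7
dp cm [ -3.084 -51.224 -49.159] rv [-1.259e+00 -8.000e-04  1.300e-03] rows 17.0 10.1
dp cm [ -3.084 -51.224 -49.159] rv [-1.6081e+00 -1.1000e-03  1.2000e-03] rows 17.0 12.9
dp cm [ -3.084 -51.224 -49.159] rv [1.5335e+00 1.2000e-03 1.1000e-03] rows 17.0 12.3
```

Run:
```python
from h import *
inc([516,35,230],0)
```

```text
dp cm [  0.917 -52.462 -50.19 ] rv [-1.259e+00 -8.000e-04  1.300e-03] rows 17.4 10.1
```

Emit:
{"api": "move_arm", "payload": {
  "increments": [
    [0.9, -52.5, -50.2, -1.259, 0, 0, 1],
    [0.9, -52.5, -50.2, -1.259, 0, 0, 1],
    [0.9, -52.5, -50.2, -1.259, 0, 0, 1],
    [0.9, -52.5, -50.2, -1.259, 0, 0, 1],
    [0.9, -52.5, -50.2, -1.259, 0, 0, 1],
    [0.9, -52.5, -50.2, -1.259, 0, 0, 1],
    [0.9, -52.5, -50.2, -1.259, 0, 0, 1],
    [0.9, -52.5, -50.2, -1.259, 0, 0, 1]
  ]
}}

```text
clock: 0.82
eef_pos: [345.0, -316.7, 235.0]
tcp_rot: [-23.4, 90.0, -127.9]
ft_force: [0.5, 0.0, -0.4]
width: 1.001
```

Run:
```python
from h import *
st();inc([516,35,230],0)
```

```text
t 0.82 p [ 345.  -316.7  235. ] yaw -14.5 tilt 0.02 toolz [-0.25 -0.97  0.  ] w 1.001 F [ 0.5  0.  -0.4] j [ 61.  -3. -21. 107.  -1.  75.  26.]
dp cm [  0.484   7.746 -38.329] rv [-2.531e-01  4.000e-04  2.000e-04] rows 9.4 2.0
```

Emit:
{"api": "move_arm", "payload": {
  "increments": [
    [0.5, 7.7, -38.3, -0.253, 0, 0, 1],
    [0.5, 7.7, -38.3, -0.253, 0, 0, 1],
    [0.5, 7.7, -38.3, -0.253, 0, 0, 1],
    [0.5, 7.7, -38.3, -0.253, 0, 0, 1],
    [0.5, 7.7, -38.3, -0.253, 0, 0, 1],
    [0.5, 7.7, -38.3, -0.253, 0, 0, 1],
    [0.5, 7.7, -38.3, -0.253, 0, 0, 1],
    [0.5, 7.7, -38.3, -0.253, 0, 0, 1]
  ]
}}

```text
clock: 1.48
eef_pos: [492.2, -17.8, 231.1]
tcp_rot: [34.7, 89.9, -55.7]
ft_force: [0.7, -1.3, -0.2]
width: 0.998
```

Emit:
{"api": "move_arm", "payload": {
  "increments": [
    [0, 0.6, -4.4, 0, 0, 0, 1],
    [0, 0.6, -4.4, 0, 0, 0, 1],
    [0, 0.6, -4.4, 0, 0, 0, 1]
  ]
}}

```text
clock: 1.73
eef_pos: [498.0, 27.9, 230.8]
tcp_rot: [-161.0, 89.9, 109.0]
ft_force: [1.0, -0.4, 0.2]
width: 1.0
```

Run:
```python
from h import *
st();d=snap('wrist','w1.png'); st()
print(proj(d,[516,23,101]))
cv2.imwrite('pics/w1b.png',cv2.resize(d['image'][:,:,::-1],None,fx=1.56,fy=1.56,interpolation=cv2.INTER_CUBIC))
```

```text
t 1.73 p [498.   27.9 230.8] yaw 0.06 tilt 0.05 toolz [ 0. -1. -0.] w 1.0 F [ 1.  -0.4  0.2] j [ 39.   2. -46. 103.   2.  75.  -7.]
t 1.78 p [497.9  25.  230.6] yaw -0.19 tilt 0.04 toolz [-0. -1.  0.] w 0.996 F [-0.  -1.2 -0.7] j [ 39.   2. -45. 103.   2.  75.  -7.]
(np.float64(277.95904635084025), np.float64(190.92885051032243))
```

View pics/w1b.png

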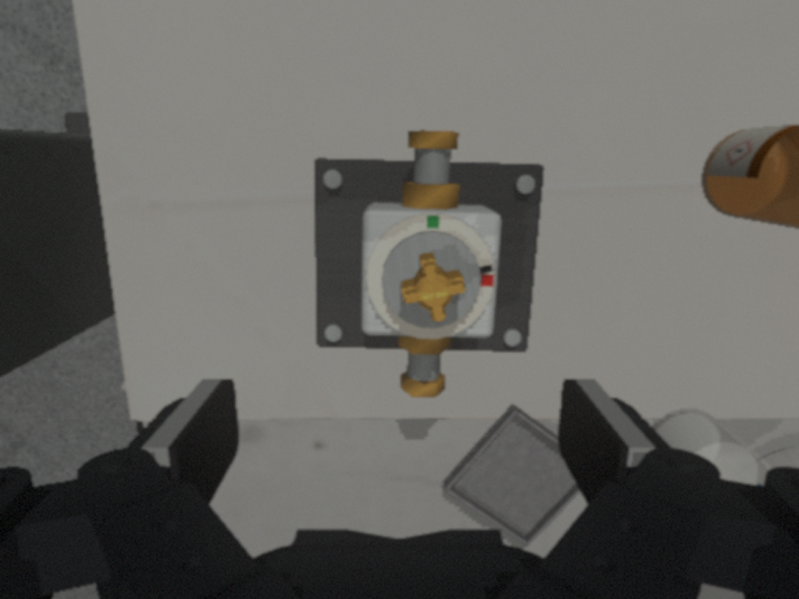

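Run:
```python
from h import *
s=st();d=snap('wrist','w2.png'); st()
cv2.imwrite('pics/w2b.png',cv2.resize(d['image'][125:225,220:330,::-1],None,fx=6,fy=6,interpolation=cv2.INTER_CUBIC))
```

```text
t 1.78 p [497.9  25.  230.6] yaw -0.19 tilt 0.04 toolz [-0. -1.  0.] w 0.996 F [-0.  -1.2 -0.7] j [ 39.   2. -45. 103.   2.  75.  -7.]
t 1.83 p [497.9  23.4 230.6] yaw -0.36 tilt 0.07 toolz [-0.01 -1.    0.  ] w 1.002 F [-0.4 -1.5  0.5] j [ 39.   2. -45. 103.   2.  75.  -7.]
```

View pics/w2b.png

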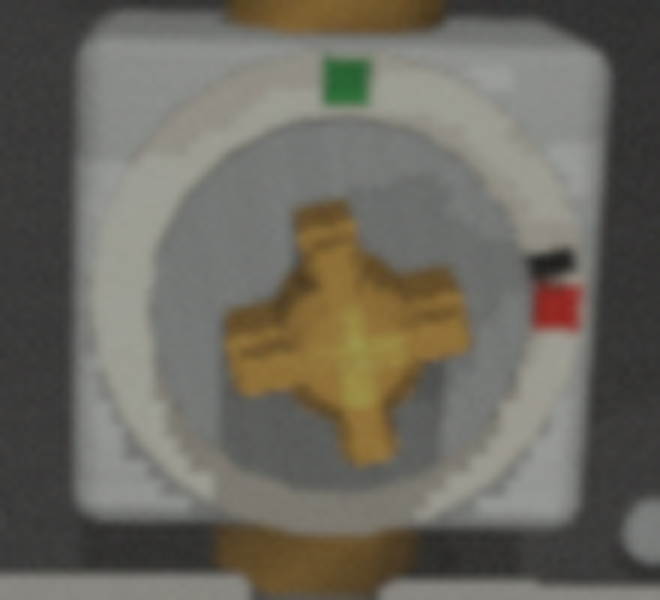

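Run:
```python
from h import *
d=load('w2.png'); im=d['image'].astype(int)
r,g,b=im[...,0],im[...,1],im[...,2]
sub=np.zeros(r.shape,bool); sub[125:225,220:330]=1
def cen(m):
    n,l,s,c=cv2.connectedComponentsWithStats((m&sub).astype(np.uint8)); k=1+np.argmax(s[1:,4]); return c[k],s[k],l==k
red,sr,_=cen((r>120)&(g<80)&(b<80)); gr,sg,_=cen((g>80)&(r<70)&(b<90))
m=(r+g+b<110)&sub; m[:160]=0;m[175:]=0;m[:,:300]=0;m[:,318:]=0
bl,sb,_=cen(m)
print(red,sr,gr,sg,bl,sb)
br,sx,mk=cen((r-b>60)&(r-g<90)&(np.arange(384)[:,None]>155)&(np.arange(384)[:,None]<205))
print(br,sx)
Z=73
for n,c in(('red',red),('green',gr),('black',bl)): print(n,onz(d,*c,Z))
# flange
def q(x,y,z): return onz(d,220+(x+.5)/6-.5,125+(y+.5)/6-.5,z)
for n,c,z in(('fl L',(153,305),73),('fl R',(530,305),73),('fl T',(343,117),73),('fl B',(343,490),73),('rL',(236,362),101),('rR',(463,318),101),('rT',(325,220),101),('rB',(370,458),101)): print(n,q(*c,z))
```

```text
[312.37837838 175.67567568] [309 173   7   6  37] [277.34210526 138.15789474] [275 135   6   7  38] [311.5 168.5] [310 168   4   2   6]
[277.66083445 180.99057873] [258 161  40  41 743]
red [547.59626767  26.24672828  73.        ]
green [516.52407687  58.90717936  73.        ]
black [546.5761961   32.62433575  73.        ]
fl L [488.79542762  26.62840135  73.        ]
fl R [543.68935758  26.48804289  73.        ]
fl T [516.08958776  53.8839751   73.        ]
fl B [516.84623922  -1.64179161  73.        ]
rL [500.584954   24.9343558 101.       ]
rR [530.53152751  30.83490727 101.        ]
rT [512.17662767  43.95565656 101.        ]
rB [518.58955159  11.61084627 101.        ]
```

Run:
```python
from h import *
for k in range(3):
    s=st();d=snap('wrist','w3.png')
def fl(d,r0=28,c=(516,25)):
    im=cv2.GaussianBlur(cv2.cvtColor(d['image'],cv2.COLOR_RGB2GRAY),(3,3),0)
    return im
im=d['image'].astype(int); r,g,b=im[...,0],im[...,1],im[...,2]
sub=np.zeros(r.shape,bool); sub[120:225,220:330]=1
def cen(m):
    n,l,s,c=cv2.connectedComponentsWithStats((m&sub).astype(np.uint8)); k=1+np.argmax(s[1:,4]); return c[k]
red=cen((r>120)&(g<80)&(b<80)); gr=cen((g>80)&(r<70)&(b<90))
print('red',onz(d,*red,73),'green',onz(d,*gr,73))
cv2.imwrite('pics/w3b.png',cv2.resize(d['image'][115:215,220:330,::-1],None,fx=7,fy=6,interpolation=cv2.INTER_CUBIC))
```

```text
t 1.83 p [497.9  23.4 230.6] yaw -0.36 tilt 0.07 toolz [-0.01 -1.    0.  ] w 1.002 F [-0.4 -1.5  0.5] j [ 39.   2. -45. 103.   2.  75.  -7.]
t 1.88 p [497.9  22.5 230.6] yaw -0.47 tilt 0.07 toolz [-0.01 -1.    0.  ] w 1.0 F [-0.6 -0.1  0. ] j [ 39.   2. -45. 104.   2.  75.  -7.]
t 1.93 p [497.9  22.2 230.7] yaw -0.52 tilt 0.06 toolz [-0.01 -1.    0.  ] w 0.994 F [-0.3 -0.8  0.2] j [ 39.   2. -45. 104.   2.  75.  -7.]
red [547.71982521  25.92645907  73.        ] green [516.48867193  59.1934195   73.        ]
```

View pics/w3b.png

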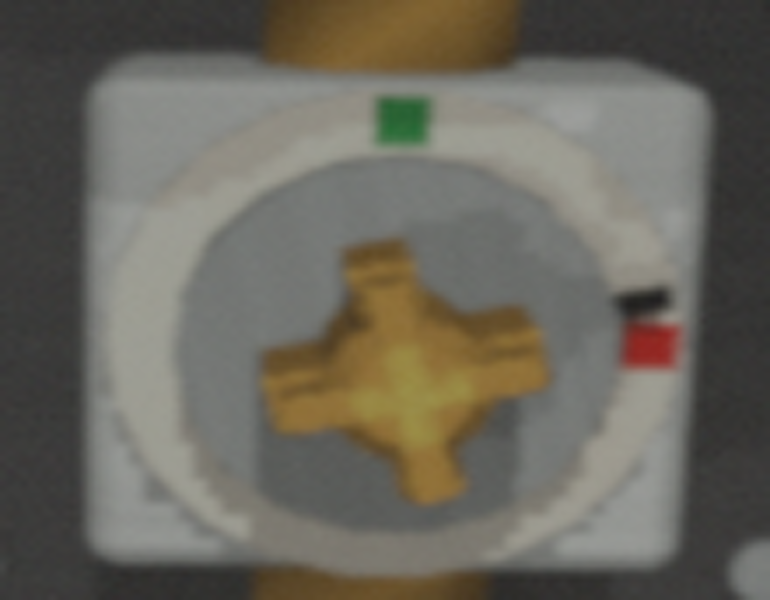

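Run:
```python
from h import *
inc([504,26,231],90)
```

```text
dp cm [-0.028  0.599 -0.383] rv [-1.5801e+00  3.0000e-04  9.0000e-04] rows 0.2 12.6
```

Emit:
{"api": "move_arm", "payload": {
  "increments": [
    [0, 0.6, -0.4, -1.58, 0, 0, 1],
    [0, 0.6, -0.4, -1.58, 0, 0, 1],
    [0, 0.6, -0.4, -1.58, 0, 0, 1],
    [0, 0.6, -0.4, -1.58, 0, 0, 1],
    [0, 0.6, -0.4, -1.58, 0, 0, 1],
    [0, 0.6, -0.4, -1.58, 0, 0, 1],
    [0, 0.6, -0.4, -1.58, 0, 0, 1],
    [0, 0.6, -0.4, -1.58, 0, 0, 1]
  ]
}}

```text
clock: 2.65
eef_pos: [504.1, 26.5, 230.8]
tcp_rot: [-65.3, 90.0, -98.2]
ft_force: [0.8, -0.6, 0.1]
width: 1.0
```

Emit:
{"api": "move_arm", "payload": {
  "increments": [
    [0, 0, 0, -0.5, 0, 0, 1],
    [0, 0, 0, -0.5, 0, 0, 1],
    [0, 0, 0, -0.5, 0, 0, 1],
    [0, 0, 0, -0.5, 0, 0, 1],
    [0, 0, 0, -0.5, 0, 0, 1],
    [0, 0, 0, -0.5, 0, 0, 1]
  ]
}}

```text
clock: 3.15
eef_pos: [504.1, 27.0, 230.9]
tcp_rot: [-91.8, 90.0, -96.5]
ft_force: [-0.5, 0.1, 0.1]
width: 1.002
```

Run:
```python
from h import *
for k in range(3):
    s=st();d=snap('wrist','w4.png')
im=d['image'].astype(int); r,g,b=im[...,0],im[...,1],im[...,2]
def cen(m):
    n,l,s,c=cv2.connectedComponentsWithStats((m).astype(np.uint8)); k=1+np.argmax(s[1:,4]); return c[k]
red=cen((r>120)&(g<80)&(b<80)); gr=cen((g>80)&(r<70)&(b<90))
print(red,gr,'red',onz(d,*red,73),'green',onz(d,*gr,73))
u,v=map(int,proj(d,[516,25,80])); print(u,v); v-=50;u-=55
print(u,v);cv2.imwrite('pics/w4b.png',cv2.resize(d['image'][v:v+100,u:u+110,::-1],None,fx=6,fy=6,interpolation=cv2.INTER_CUBIC))
```

```text
t 3.15 p [504.1  27.  230.9] yaw 85.28 tilt 0.03 toolz [ 1.   -0.08 -0.  ] w 1.002 F [-0.5  0.1  0.1] j [ 42.   4. -49. 103.   3.  75.  77.]
t 3.2 p [504.1  27.2 230.9] yaw 85.3 tilt 0.03 toolz [ 1.   -0.08 -0.  ] w 1.001 F [ 0.6  0.6 -0.3] j [ 42.   4. -49. 103.   3.  75.  77.]
t 3.25 p [504.2  27.5 230.9] yaw 85.36 tilt 0.02 toolz [ 1.   -0.08  0.  ] w 1.003 F [-0.9  0.7 -0.4] j [ 42.   4. -49. 103.   3.  75.  77.]
[255.95348837 223.39534884] [290.    186.625] red [547.09650338  25.27354663  73.        ] green [515.18998101  57.95977481  73.        ]
252 192
197 142
```

View pics/w4b.png

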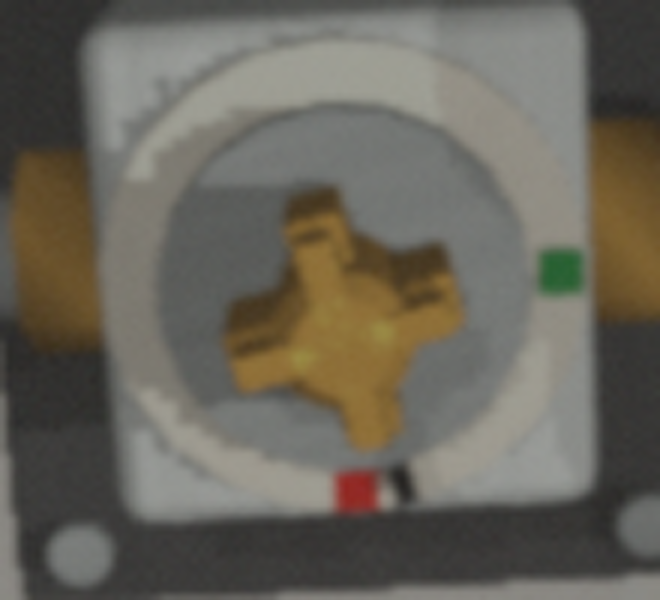

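Run:
```python
from h import *
inc([466,319,200],27.7)
```

```text
dp cm [ 3.08  28.733 -6.131] rv [1.0073e+00 1.0000e-04 3.0000e-04] rows 7.1 8.1
```

Emit:
{"api": "move_arm", "payload": {
  "increments": [
    [3.1, 28.7, -6.1, 1.007, 0, 0, 1],
    [3.1, 28.7, -6.1, 1.007, 0, 0, 1],
    [3.1, 28.7, -6.1, 1.007, 0, 0, 1],
    [3.1, 28.7, -6.1, 1.007, 0, 0, 1],
    [3.1, 28.7, -6.1, 1.007, 0, 0, 1],
    [3.1, 28.7, -6.1, 1.007, 0, 0, 1],
    [3.1, 28.7, -6.1, 1.007, 0, 0, 1],
    [3.1, 28.7, -6.1, 1.007, 0, 0, 1]
  ]
}}

```text
clock: 3.97
eef_pos: [468.7, 299.1, 202.1]
tcp_rot: [-2.8, 90.0, -54.7]
ft_force: [0.6, -0.6, 0.1]
width: 1.0
```

Emit:
{"api": "move_arm", "payload": {
  "increments": [
    [0, 0, 0, 0, 0, 0, 1],
    [0, 0, 0, 0, 0, 0, 1]
  ]
}}

```text
clock: 4.13
eef_pos: [467.1, 300.7, 202.0]
tcp_rot: [-161.1, 89.9, 147.7]
ft_force: [0.8, -0.9, 0.0]
width: 1.001
```

Run:
```python
from h import *
s=st();d=snap('wrist','w5.png');s=st()
cv2.imwrite('pics/w5b.png',cv2.resize(d['image'][:,:,::-1],None,fx=1.5,fy=1.5,interpolation=cv2.INTER_CUBIC))
im=d['image'].astype(int); r,g,b=im[...,0],im[...,1],im[...,2]
m=((b>100)&(r<60)&(g<90)).astype(np.uint8)
n,l,S,c=cv2.connectedComponentsWithStats(m)
for i in range(1,n):
    if S[i,4]>60:
        pts=np.argwhere(l==i)[:,::-1].astype(np.float32); print(S[i],c[i],onz(d,*c[i],70),cv2.minAreaRect(pts))
```

```text
t 4.13 p [467.1 300.7 202. ] yaw 38.78 tilt 0.09 toolz [ 0.63 -0.78 -0.  ] w 1.001 F [ 0.8 -0.9  0. ] j [ 13.  15. -56.  98.  13.  74.  -7.]
t 4.18 p [468.4 298.5 202. ] yaw 38.6 tilt 0.05 toolz [ 0.62 -0.78 -0.  ] w 1.0 F [-0.6 -0.4  0.5] j [ 13.  15. -55.  98.  13.  74.  -7.]
[272  61  25  58 822] [283.40510949  89.05717762] [437.51491783 371.32171751  70.        ] ((283.55767822265625, 89.71154022216797), (15.10094165802002, 57.26591110229492), 11.309932708740234)
[243 230  21  44 566] [253.07067138 251.58657244] [502.36462247 254.18501945  70.        ] ((253.09898376464844, 252.12478637695312), (13.460981369018555, 43.76858139038086), 11.768288612365723)
```

View pics/w5b.png

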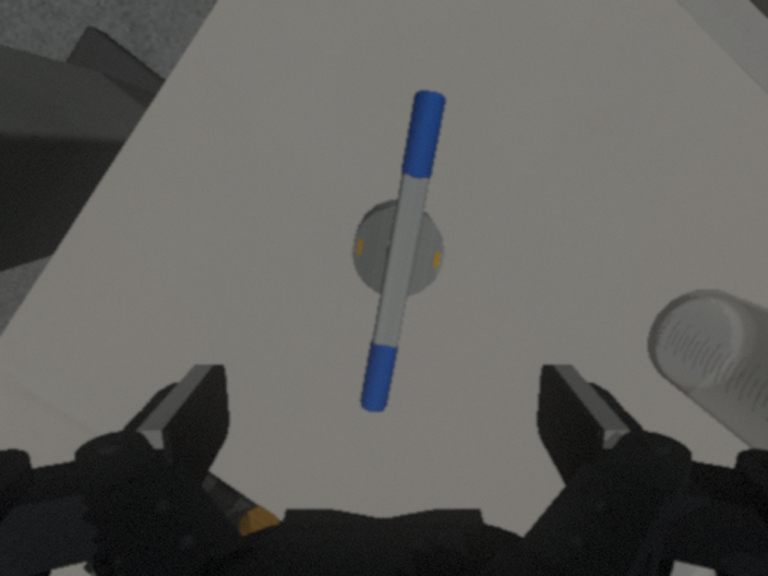

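```bash
cat >> h.py <<'E'
def blues(d,z=70,mn=60):
    im=d['image'].astype(int); r,g,b=im[...,0],im[...,1],im[...,2]
    m=((b>90)&(r<70)&(g<100)&(b-r>45)).astype(np.uint8)
    n,l,S,c=cv2.connectedComponentsWithStats(m); out=[]
    for i in range(1,n):
        if S[i,4]>mn:
            p=onz(d,*c[i],z); print(S[i],c[i].round(1),p.round(1)); out.append(p)
    if len(out)==2:
        a,b=out; print('mid',((a+b)/2).round(2),'len',np.linalg.norm(a-b).round(1),'yaw',np.degrees(np.arctan2(*(b-a)[1::-1])).round(2))
E
python3 - <<'E'
from h import *
for k in range(2): s=st();d=snap('wrist','w6.png')
blues(d,70);blues(d,75)
inc([470.5,312,120],29)
E
```

```text
t 4.18 p [468.4 298.5 202. ] yaw 38.6 tilt 0.05 toolz [ 0.62 -0.78 -0.  ] w 1.0 F [-0.6 -0.4  0.5] j [ 13.  15. -55.  98.  13.  74.  -7.]
t 4.23 p [469.1 297.2 202. ] yaw 38.46 tilt 0.06 toolz [ 0.62 -0.78  0.  ] w 1.004 F [ 0.2  0.1 -0.4] j [ 13.  15. -55.  98.  13.  74.  -7.]
[271  54  26  59 956] [283.5  82.9] [437.3 371.1  70. ]
[243 225  22  45 638] [253.7 246.8] [502.  253.9  70. ]
mid [469.64 312.53  70.  ] len 133.9 yaw -61.09
[271  54  26  59 956] [283.5  82.9] [437.1 370.7  75. ]
[243 225  22  45 638] [253.7 246.8] [500.6 255.7  75. ]
mid [468.87 313.2   75.  ] len 131.4 yaw -61.09
dp cm [ 8.206  1.046 -1.162] rv [0.1636 0.0009 0.0007] rows 2.0 1.3
```

Emit:
{"api": "move_arm", "payload": {
  "increments": [
    [8.2, 1.0, -1.1, 0.164, 0, 0, 1],
    [8.2, 1.0, -1.1, 0.164, 0, 0, 1],
    [8.2, 1.0, -1.1, 0.164, 0, 0, 1],
    [8.2, 1.0, -1.1, 0.164, 0, 0, 1],
    [8.2, 1.0, -1.1, 0.164, 0, 0, 1]
  ]
}}

```text
clock: 4.7
eef_pos: [471.1, 312.3, 121.9]
tcp_rot: [77.5, 89.9, 16.5]
ft_force: [0.5, -0.4, -1.0]
width: 1.002
```

Run:
```python
from h import *
st();d=snap('wrist','w7.png');st();inc([469.5,312.5,60],29)
blues(d,76)
```

```text
t 4.7 p [471.1 312.3 121.9] yaw 29.05 tilt 0.09 toolz [ 0.49 -0.87  0.  ] w 1.002 F [ 0.5 -0.4 -1. ] j [  8.  21. -52. 102.  18.  66. -21.]
t 4.75 p [471.5 312.8 122.6] yaw 29.04 tilt 0.19 toolz [ 0.49 -0.87  0.  ] w 0.998 F [ 0.3 -0.1  0.6] j [  8.  21. -52. 102.  18.  66. -21.]
dp cm [ 6.261 -0.208 -0.075] rv [ 0.0008  0.0005 -0.0033] rows 1.5 0.0
[ 240   55   26   83 2024] [252.8  95.6] [437.2 370.7  76. ]
[243 292  21  51 586] [250.4 310. ] [496.3 261.   76. ]
mid [466.72 315.86  76.  ] len 124.6 yaw -61.69
```

View pics/w7.png

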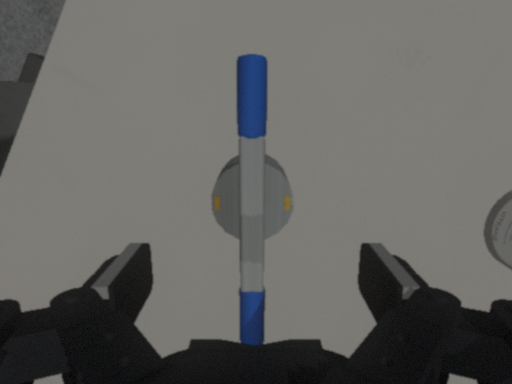

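Run:
```python
from h import *
d=load('w7.png');g=d['image'].astype(int)
for u in(250,253): 
  c=g[:,u,2]-g[:,u,0]; print([v for v in range(100,340) if (c[v]>45)!=(c[v+1]>45)])
a=onz(d,252,135.5,76.5);b=onz(d,251.5,290.5,76.5);print(a,b,np.linalg.norm(a-b),(a+b)/2)
a=onz(d,214,203,44);b=onz(d,289,203,44);print(a,b,np.linalg.norm(a-b),(a+b)/2)
```

```text
[137, 291]
[137, 291]
[446.54602645 352.89806307  76.5       ] [490.31952315 273.1792089   76.5       ] 90.94621885314005 [468.4327748  313.03863598  76.5       ]
[447.41420018 299.9259087   44.        ] [490.0295197  323.59128325  44.        ] 48.74541424512753 [468.72185994 311.75859597  44.        ]
```

Run:
```python
from h import *
inc([469,312.2,60],29)
```

```text
dp cm [ 6.261 -0.266 -0.073] rv [ 0.0008  0.0005 -0.0033] rows 1.5 0.0
```

Emit:
{"api": "move_arm", "payload": {
  "increments": [
    [3, -0.2, -0.1, 0, 0, 0, 1],
    [5, -0.3, -0.1, 0, 0, 0, 1],
    [6.1, -0.3, -0.1, 0, 0, 0, 1],
    [6.1, -0.3, -0.1, 0, 0, 0, 1],
    [6.1, -0.3, -0.1, 0, 0, 0, 1]
  ]
}}

```text
clock: 5.17
eef_pos: [467.6, 312.5, 60.6]
tcp_rot: [84.5, 89.9, 23.6]
ft_force: [-0.3, -0.2, 0.1]
width: 1.002
```

Run:
```python
from h import *
st();inc([469,312.2,60],29)
```

```text
t 5.17 p [467.6 312.5  60.6] yaw 29.07 tilt 0.09 toolz [ 0.49 -0.87  0.  ] w 1.002 F [-0.3 -0.2  0.1] j [  5.  25. -50. 106.  22.  60. -24.]
dp cm [0.061 0.107 0.095] rv [ 0.0013  0.0002 -0.0016] rows 0.0 0.0
```

Close with a 60 N grip, with the small correction.

Emit:
{"api": "move_arm", "payload": {
  "increments": [
    [0, 0.1, 0.1, 0, 0, 0, 1],
    [0, 0.1, 0.1, 0, 0, 0, 0],
    [0, 0.1, 0.1, 0, 0, 0, 0],
    [0, 0.1, 0.1, 0, 0, 0, 0],
    [0, 0.1, 0.1, 0, 0, 0, 0],
    [0, 0.1, 0.1, 0, 0, 0, 0],
    [0, 0.1, 0.1, 0, 0, 0, 0]
  ],
  "grip_force": 60
}}

```text
clock: 5.75
eef_pos: [468.1, 312.1, 59.4]
tcp_rot: [87.9, 90.0, 27.0]
ft_force: [1.1, 0.7, -2.8]
width: 0.153
```

Emit:
{"api": "move_arm", "payload": {
  "increments": [
    [0, 0, 0, 0, 0, 0, 0],
    [0, 0, 0, 0, 0, 0, 0],
    [0, 0, 0, 0, 0, 0, 0],
    [0, 0, 0, 0, 0, 0, 0]
  ]
}}

```text
clock: 6.08
eef_pos: [468.1, 312.1, 59.4]
tcp_rot: [98.2, 90.0, 37.3]
ft_force: [0.1, 0.4, 0.4]
width: 0.152
```

Run:
```python
from h import *
st()
```

```text
t 6.08 p [468.1 312.1  59.4] yaw 29.1 tilt 0.02 toolz [ 0.49 -0.87 -0.  ] w 0.152 F [0.1 0.4 0.4] j [  5.  25. -50. 106.  22.  60. -24.]
```

Emit:
{"api": "move_arm", "payload": {
  "increments": [
    [-3, 0, 0, 0, 0, 0, 0],
    [-6, 0, 0, 0, 0, 0, 0],
    [-9.5, 0, 0, 0, 0, 0, 0],
    [-12.5, 0, 0, 0, 0, 0, 0],
    [-13.2, 0, 0, 0, 0, 0, 0],
    [-13.2, 0, 0, 0, 0, 0, 0]
  ]
}}

```text
clock: 6.58
eef_pos: [468.6, 312.5, 192.7]
tcp_rot: [76.6, 89.8, 15.7]
ft_force: [0.9, -0.5, -5.1]
width: 0.147
```

Run:
```python
from h import *
st();d=snap('wrist','w8.png');s=st()
g=d['image'].astype(int)
for u in(250,253): 
  c=g[:,u,2]-g[:,u,0]; print([v for v in range(50,370) if (c[v]>45)!=(c[v+1]>45)])
inc([516,25.2,192],11.5)
```

```text
t 6.58 p [468.6 312.5 192.7] yaw 29.09 tilt 0.17 toolz [ 0.49 -0.87  0.  ] w 0.147 F [ 0.9 -0.5 -5.1] j [ 10.  16. -54.  98.  14.  73. -18.]
t 6.63 p [467.7 311.5 190.5] yaw 29.09 tilt 0.06 toolz [ 0.49 -0.87  0.  ] w 0.153 F [-0.3  0.2 -4.1] j [ 10.  16. -54.  98.  14.  73. -18.]
[160]
[160]
dp cm [-0.125 -9.693 27.368] rv [0.3069 0.0008 0.0007] rows 7.0 2.5
```

View pics/w8.png

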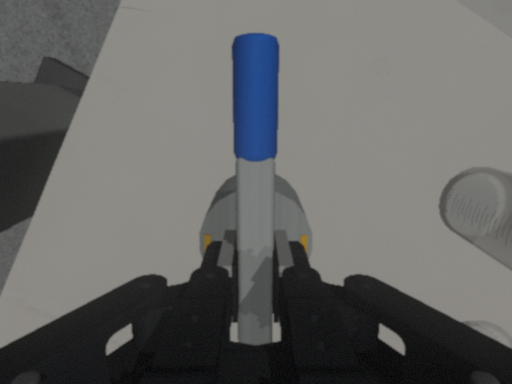

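Run:
```python
from h import *
d=load('w8.png'); M=d['mount']; 
def ont(u,v,x):
    o=M[:3,3]; r=M[:3,:3]@np.array([(u-d['cx'])/d['fx'],-(v-d['cy'])/d['fy'],-1.]); return o+r*(x-o[0])/r[0]
print('near boundary',ont(255,160.5,-17.2),ont(255,160.5,-18.6))
print('tip',ont(256,34.5,-10.6))
print('yellow',ont(208,240,15.4),ont(304,240,15.4))
g=d['image'].astype(int)[220:260,195:315]; m=(g[...,0]>110)&(g[...,0]-g[...,2]>60)
n,l,S,c=cv2.connectedComponentsWithStats(m.astype(np.uint8)); print(S,c)
```

```text
near boundary [-17.2         -0.26057217 -44.94566749] [-18.6         -0.26185901 -45.18596278]
tip [-1.06000000e+01  5.56933378e-02 -8.66712776e+01]
yellow [ 15.4        -22.4659035   -1.29208087] [15.4        23.00415523 -1.30469553]
[[   0    0  120   40 4681]
 [  10   15    5   13   51]
 [ 106   15    6   15   68]] [[ 59.30378124  19.47981201]
 [ 11.76470588  19.74509804]
 [108.80882353  20.70588235]]
```

Emit:
{"api": "move_arm", "payload": {
  "increments": [
    [-0.1, -9.7, 27.4, 0.307, 0, 0, 0],
    [-0.1, -9.7, 27.4, 0.307, 0, 0, 0],
    [-0.1, -9.7, 27.4, 0.307, 0, 0, 0],
    [-0.1, -9.7, 27.4, 0.307, 0, 0, 0],
    [-0.1, -9.7, 27.4, 0.307, 0, 0, 0],
    [-0.1, -9.7, 27.4, 0.307, 0, 0, 0],
    [-0.1, -9.7, 27.4, 0.307, 0, 0, 0],
    [-0.1, -9.7, 27.4, 0.307, 0, 0, 0]
  ]
}}

```text
clock: 7.3
eef_pos: [515.6, 13.1, 188.6]
tcp_rot: [-54.1, 89.5, -133.4]
ft_force: [0.0, -2.9, -4.7]
width: 0.153
```

Emit:
{"api": "move_arm", "payload": {
  "increments": [
    [0, 0, 0, 0, 0, 0, 0],
    [0, 0, 0, 0, 0, 0, 0]
  ]
}}

```text
clock: 7.47
eef_pos: [514.8, 25.4, 189.7]
tcp_rot: [-115.8, 89.7, 165.7]
ft_force: [-0.2, 1.1, -4.7]
width: 0.157
```

Run:
```python
from h import *
st();d=snap('wrist','w9.png');s=st();inc([516.2,25.2,170],11.5)
```

```text
t 7.47 p [514.8  25.4 189.7] yaw 11.46 tilt 0.28 toolz [ 0.2  -0.98 -0.  ] w 0.157 F [-0.2  1.1 -4.7] j [ 34.   7. -42. 104.   5.  71.   2.]
t 7.52 p [515.   26.5 190.2] yaw 11.58 tilt 0.23 toolz [ 0.2  -0.98 -0.  ] w 0.15 F [ 1.3  0.9 -3.6] j [ 34.   7. -42. 104.   5.  71.   2.]
dp cm [2.023 0.098 0.152] rv [ 0.0015 -0.0019  0.0036] rows 0.5 0.0
```

View pics/w9.png

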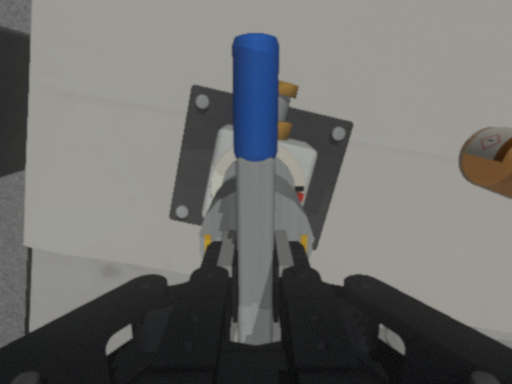

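Emit:
{"api": "move_arm", "payload": {
  "increments": [
    [1.2, 0.1, 0.1, 0, 0, 0, 0],
    [2.3, 0.1, 0.1, 0, -0.001, 0.002, 0],
    [2.3, 0.1, 0.1, 0, -0.001, 0.002, 0],
    [2.3, 0.1, 0.1, 0, -0.001, 0.002, 0]
  ]
}}

```text
clock: 7.85
eef_pos: [516.4, 25.3, 167.7]
tcp_rot: [-84.0, 89.9, -162.4]
ft_force: [0.0, -0.5, -4.0]
width: 0.154
```

Run:
```python
from h import *
st();inc([516.2,25.2,150],11.5)
```

```text
t 7.85 p [516.4  25.3 167.7] yaw 11.6 tilt 0.06 toolz [ 0.2  -0.98  0.  ] w 0.154 F [ 0.  -0.5 -4. ] j [ 34.   8. -42. 106.   6.  68.   1.]
dp cm [ 1.765 -0.019  0.002] rv [0.0018 0.0001 0.0011] rows 0.4 0.0
```

Emit:
{"api": "move_arm", "payload": {
  "increments": [
    [0.5, 0, 0, 0, 0, 0, 0],
    [0.9, 0, 0, 0, 0, 0, 0],
    [1.2, 0, 0, 0, 0, 0, 0],
    [1.2, 0, 0, 0, 0, 0, 0]
  ]
}}

```text
clock: 8.18
eef_pos: [517.2, 24.5, 156.6]
tcp_rot: [44.3, 89.9, -34.2]
ft_force: [0.2, -0.1, -3.4]
width: 0.151
```

Run:
```python
from h import *
st();inc([516.2,25.2,150],11.5)
```

```text
t 8.18 p [517.2  24.5 156.6] yaw 11.51 tilt 0.07 toolz [ 0.2  -0.98  0.  ] w 0.151 F [ 0.2 -0.1 -3.4] j [ 33.   9. -42. 107.   7.  67.   1.]
dp cm [ 0.656 -0.086 -0.087] rv [ 0.0002  0.0008 -0.0008] rows 0.2 0.0
```

Emit:
{"api": "move_arm", "payload": {
  "increments": [
    [0.1, -0.07, -0.07, 0, 0, 0, 0],
    [0.3, -0.08, -0.08, 0, 0, 0, 0],
    [0.6, -0.08, -0.08, 0, 0, 0, 0],
    [0.6, -0.08, -0.08, 0, 0, 0, 0]
  ]
}}

```text
clock: 8.52
eef_pos: [516.4, 25.1, 150.7]
tcp_rot: [47.2, 89.9, -31.3]
ft_force: [-0.2, 0.3, -4.8]
width: 0.152
```

Run:
```python
from h import *
st();inc([516.2,25.2,132],11.5)
```

```text
t 8.52 p [516.4  25.1 150.7] yaw 11.51 tilt 0.08 toolz [ 0.2  -0.98  0.  ] w 0.152 F [-0.2  0.3 -4.8] j [ 33.   9. -42. 107.   7.  66.   0.]
dp cm [ 1.872 -0.017 -0.017] rv [ 0.0001  0.001  -0.0011] rows 0.4 0.0
```

Emit:
{"api": "move_arm", "payload": {
  "increments": [
    [0.3, 0, 0, 0, 0, 0, 0],
    [0.6, 0, 0, 0, 0, 0, 0],
    [0.9, 0, 0, 0, 0, 0, 0],
    [0.9, 0, 0, 0, 0, 0, 0]
  ]
}}

```text
clock: 8.85
eef_pos: [516.2, 25.1, 141.4]
tcp_rot: [37.9, 89.9, -40.6]
ft_force: [-0.7, 0.5, -4.4]
width: 0.153
```

Run:
```python
from h import *
st();inc([516.2,25.2,132],11.5)
```

```text
t 8.85 p [516.2  25.1 141.4] yaw 11.51 tilt 0.05 toolz [ 0.2  -0.98  0.  ] w 0.153 F [-0.7  0.5 -4.4] j [ 33.  10. -42. 108.   7.  65.  -0.]
dp cm [ 0.943 -0.    -0.011] rv [ 0.0002  0.0007 -0.0006] rows 0.2 0.0
```

Emit:
{"api": "move_arm", "payload": {
  "increments": [
    [0.3, 0, 0, 0, 0, 0, 0],
    [0.6, 0, 0, 0, 0, 0, 0],
    [0.8, 0, 0, 0, 0, 0, 0],
    [0.8, 0, 0, 0, 0, 0, 0]
  ]
}}

```text
clock: 9.18
eef_pos: [516.4, 25.2, 133.7]
tcp_rot: [48.8, 89.9, -29.7]
ft_force: [-0.1, 0.2, -3.5]
width: 0.147
```

Emit:
{"api": "move_arm", "payload": {
  "increments": [
    [0.1, 0, 0, 0, 0, 0, 0],
    [0.1, 0, 0, 0, 0, 0, 0]
  ]
}}

```text
clock: 9.35
eef_pos: [516.7, 25.2, 133.2]
tcp_rot: [59.9, 89.9, -18.6]
ft_force: [-0.3, -0.0, -4.7]
width: 0.152
```

Run:
```python
from h import *
st()
```

```text
t 9.35 p [516.7  25.2 133.2] yaw 11.51 tilt 0.12 toolz [ 0.2  -0.98  0.  ] w 0.152 F [-0.3 -0.  -4.7] j [ 33.  10. -42. 108.   8.  64.  -0.]
```

Emit:
{"api": "move_arm", "payload": {
  "increments": [
    [0.08, 0, 0, 0, 0, 0, 0],
    [0.08, 0, 0, 0, 0, 0, 0],
    [0.14, 0, 0, 0, 0, 0, 0],
    [0.14, 0, 0, 0, 0, 0, 0]
  ]
}}

```text
clock: 9.68
eef_pos: [517.1, 25.2, 132.3]
tcp_rot: [61.1, 89.8, -17.4]
ft_force: [-0.7, -0.7, -0.7]
width: 0.151
```

Run:
```python
from h import *
st()
```

```text
t 9.68 p [517.1  25.2 132.3] yaw 11.51 tilt 0.16 toolz [ 0.2  -0.98  0.  ] w 0.151 F [-0.7 -0.7 -0.7] j [ 33.  10. -42. 108.   8.  64.  -0.]
```

Emit:
{"api": "move_arm", "payload": {
  "increments": [
    [0, 0, 0, 0, 0, 0, 1],
    [0, 0, 0, 0, 0, 0, 1],
    [0, 0, 0, 0, 0, 0, 1],
    [0, 0, 0, 0, 0, 0, 1],
    [0, 0, 0, 0, 0, 0, 1],
    [-1, 0, 0, 0, 0, 0, 1],
    [-2, 0, 0, 0, 0, 0, 1],
    [-2, 0, 0, 0, 0, 0, 1]
  ]
}}

```text
clock: 10.35
eef_pos: [518.4, 25.4, 154.6]
tcp_rot: [68.9, 89.6, -9.6]
ft_force: [0.3, -1.2, 0.0]
width: 1.0
```

Run:
```python
from h import *
st();d=snap('wrist','w10.png');snap('side','s10.png');s=st();inc([529.2,-38.5,132.3],11.5)
```

```text
t 10.35 p [518.4  25.4 154.6] yaw 11.51 tilt 0.37 toolz [ 0.2  -0.98  0.  ] w 1.0 F [ 0.3 -1.2  0. ] j [ 33.   9. -42. 107.   7.  66.   0.]
t 10.45 p [517.4  25.2 152.9] yaw 11.51 tilt 0.24 toolz [ 0.2  -0.98  0.  ] w 1.0 F [ 0.3 -0.3 -0.8] j [ 33.   9. -42. 107.   7.  66.   0.]
dp cm [ 2.072 -0.125  6.472] rv [ 0.0001  0.0019 -0.0038] rows 1.6 0.0
```

View pics/w10.png

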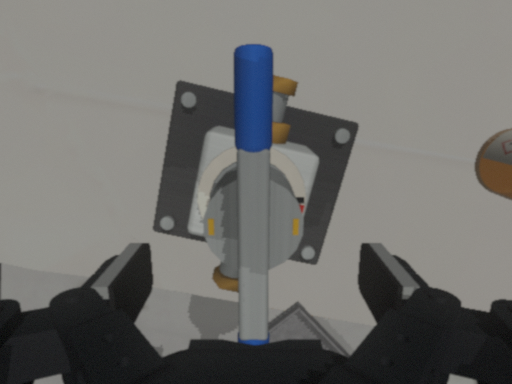

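Emit:
{"api": "move_arm", "payload": {
  "increments": [
    [0, -0.1, 3.5, 0, 0, -0.003, 1],
    [0, -0.1, 6.5, 0, 0, -0.003, 1],
    [1, -0.1, 6.5, 0, 0, -0.003, 1],
    [2, -0.1, 6.5, 0, 0, -0.003, 1],
    [2, -0.1, 6.5, 0, 0, -0.003, 1],
    [2, -0.1, 6.5, 0, 0, -0.003, 1]
  ]
}}

```text
clock: 10.95
eef_pos: [527.9, -37.4, 131.1]
tcp_rot: [-96.1, 89.8, -174.5]
ft_force: [-0.7, -0.0, 0.3]
width: 1.0
```

Run:
```python
from h import *
s=st();inc([529.2,-38.5,132.3],11.5)
```

```text
t 10.95 p [527.9 -37.4 131.1] yaw 11.61 tilt 0.17 toolz [ 0.2  -0.98 -0.  ] w 1.0 F [-0.7 -0.   0.3] j [ 37.  12. -39. 107.   8.  64.   6.]
dp cm [-0.124  0.106  0.135] rv [ 0.0019 -0.0003  0.0029] rows 0.1 0.0
```

Emit:
{"api": "move_arm", "payload": {
  "increments": [
    [-0.1, 0.1, 0.1, 0, 0, 0, 1],
    [-0.1, 0.1, 0.1, 0, 0, 0, 0],
    [-0.1, 0.1, 0.1, 0, 0, 0, 0],
    [-0.1, 0.1, 0.1, 0, 0, 0, 0],
    [-0.1, 0.1, 0.1, 0, 0, 0, 0],
    [-0.1, 0.1, 0.1, 0, 0, 0, 0],
    [-0.1, 0.1, 0.1, 0, 0, 0, 0],
    [-0.1, 0.1, 0.1, 0, 0, 0, 0]
  ],
  "grip_force": 50
}}

```text
clock: 11.62
eef_pos: [530.2, -39.5, 133.1]
tcp_rot: [-24.9, 89.9, -103.4]
ft_force: [0.4, -0.0, 0.5]
width: 0.172
```

```bash
cat >> h.py <<'E'
def arc(c,rad,b0,targets,zt):
    # TCP at c+rad*(cos b), jaw=b+90 ; increments relative to current measured
    s=bot.read_state();R0=Rst(s)
    for b in targets:
        a=np.radians(b);p=np.array([c[0]+rad*np.cos(a),c[1]+rad*np.sin(a),zt])
        dp=R0.T@(p-s['eef_pos'])/10; rv=R.from_matrix(R0.T@Rdown(b+90)).as_rotvec()
        print(b,dp.round(2).tolist(),rv.round(3).tolist())
E
python3 - <<'E'
from h import *
s=st(); v=s['eef_pos'][:2]-[516.3,25.2];print(np.linalg.norm(v),np.degrees(np.arctan2(v[1],v[0])))
arc((516.3,25.2),np.linalg.norm(v),0,[-78.5+5*k for k in range(1,9)],s['eef_pos'][2])
E
```

```text
t 11.62 p [530.2 -39.5 133.1] yaw 11.49 tilt 0.07 toolz [ 0.2  -0.98  0.  ] w 0.172 F [ 0.4 -0.   0.5] j [ 37.  12. -39. 106.   8.  65.   6.]
66.17347181907132 -77.88404490628554
-73.5 [-0.0, 0.51, -0.02] [-0.087, 0.001, 0.001]
-68.5 [-0.0, 1.08, -0.1] [-0.175, 0.001, 0.001]
-63.5 [-0.0, 1.64, -0.23] [-0.262, 0.001, 0.001]
-58.5 [-0.0, 2.19, -0.4] [-0.349, 0.001, 0.001]
-53.5 [-0.0, 2.73, -0.62] [-0.436, 0.001, 0.001]
-48.5 [-0.0, 3.24, -0.89] [-0.524, 0.001, 0.001]
-43.5 [-0.0, 3.72, -1.2] [-0.611, 0.001, 0.001]
-38.5 [-0.0, 4.18, -1.55] [-0.698, 0.001, 0.001]
```

Emit:
{"api": "move_arm", "payload": {
  "increments": [
    [0, 0.51, -0.02, -0.087, 0, 0, 0],
    [0, 1.08, -0.1, -0.175, 0, 0, 0],
    [0, 1.64, -0.23, -0.262, 0, 0, 0],
    [0, 2.19, -0.4, -0.349, 0, 0, 0]
  ]
}}

```text
clock: 11.95
eef_pos: [550.3, -31.2, 132.9]
tcp_rot: [-94.0, 89.9, -152.3]
ft_force: [-1.8, 0.3, 2.5]
width: 0.168
```

Run:
```python
from h import *
s=st();print(s['moment']); v=s['eef_pos'][:2]-[516.3,25.2];print(np.linalg.norm(v),np.degrees(np.arctan2(v[1],v[0])))
arc((516.3,25.2),66.2,0,[-58.5+5*k for k in range(0,9)],s['eef_pos'][2])
```

```text
t 11.95 p [550.3 -31.2 132.9] yaw 31.68 tilt 0.15 toolz [ 0.53 -0.85 -0.  ] w 0.168 F [-1.8  0.3  2.5] j [ 37.  15. -42. 104.  11.  65.  23.]
[ 0.0987858   0.41001425 -0.32236177]
65.87764526186893 -58.965522227290734
-58.5 [-0.0, 0.05, 0.03] [0.003, -0.0, 0.003]
-53.5 [-0.0, 0.63, 0.01] [-0.084, -0.0, 0.003]
-48.5 [-0.0, 1.2, -0.06] [-0.171, -0.0, 0.003]
-43.5 [-0.0, 1.77, -0.19] [-0.259, -0.001, 0.003]
-38.5 [-0.01, 2.32, -0.36] [-0.346, -0.001, 0.003]
-33.5 [-0.01, 2.85, -0.58] [-0.433, -0.001, 0.003]
-28.5 [-0.01, 3.37, -0.84] [-0.52, -0.001, 0.002]
-23.5 [-0.01, 3.85, -1.15] [-0.608, -0.001, 0.002]
-18.5 [-0.01, 4.31, -1.5] [-0.695, -0.001, 0.002]
```

Low forces; continue the arc.

Emit:
{"api": "move_arm", "payload": {
  "increments": [
    [0, 0.63, 0.01, -0.084, 0, 0, 0],
    [0, 1.2, -0.06, -0.171, 0, 0, 0],
    [0, 1.77, -0.19, -0.259, 0, 0, 0],
    [0, 2.32, -0.36, -0.346, 0, 0, 0],
    [0, 2.85, -0.58, -0.433, 0, 0, 0],
    [0, 3.37, -0.84, -0.52, 0, 0, 0]
  ]
}}

```text
clock: 12.45
eef_pos: [574.2, -6.9, 132.8]
tcp_rot: [-122.1, 89.8, -150.6]
ft_force: [-3.6, -0.8, 2.6]
width: 0.163
```

Run:
```python
from h import *
s=st();print(s['moment']); v=s['eef_pos'][:2]-[516.3,25.2];print(np.linalg.norm(v),np.degrees(np.arctan2(v[1],v[0])))
arc((516.3,25.2),66.2,0,[-25,-20,-15,-10,-6,-3,0,3,6],133)
```

```text
t 12.45 p [574.2  -6.9 132.8] yaw 61.47 tilt 0.23 toolz [ 0.88 -0.48 -0.  ] w 0.163 F [-3.6 -0.8  2.6] j [ 37.  20. -46. 100.  15.  67.  48.]
[-0.14712875  0.64290647 -0.25702238]
66.13960310262615 -28.990837587180977
-25 [-0.02, 0.46, -0.01] [-0.062, -0.002, 0.003]
-20 [-0.03, 1.04, -0.07] [-0.149, -0.002, 0.003]
-15 [-0.03, 1.6, -0.18] [-0.236, -0.002, 0.003]
-10 [-0.03, 2.16, -0.34] [-0.323, -0.003, 0.003]
-6 [-0.03, 2.59, -0.5] [-0.393, -0.003, 0.003]
-3 [-0.03, 2.91, -0.64] [-0.446, -0.003, 0.003]
0 [-0.03, 3.21, -0.8] [-0.498, -0.003, 0.003]
3 [-0.03, 3.51, -0.97] [-0.55, -0.003, 0.003]
6 [-0.03, 3.81, -1.16] [-0.603, -0.003, 0.003]
```

Emit:
{"api": "move_arm", "payload": {
  "increments": [
    [0, 0.46, 0, -0.062, 0, 0, 0],
    [0, 1.04, -0.07, -0.149, 0, 0, 0],
    [0, 1.6, -0.18, -0.236, 0, 0, 0],
    [0, 2.16, -0.34, -0.323, 0, 0, 0],
    [0, 2.59, -0.5, -0.393, 0, 0, 0],
    [0, 2.91, -0.64, -0.446, 0, 0, 0]
  ]
}}

```text
clock: 12.95
eef_pos: [582.5, 21.3, 132.7]
tcp_rot: [-135.5, 89.7, -138.5]
ft_force: [-2.6, -2.4, 3.1]
width: 0.165
```

Run:
```python
from h import *
s=st();print(s['moment']); v=s['eef_pos'][:2]-[516.3,25.2];print(np.linalg.norm(v),np.degrees(np.arctan2(v[1],v[0])))
arc((516.3,25.2),66.2,0,[-3,0,2,4,6,8],133)
```

```text
t 12.95 p [582.5  21.3 132.7] yaw 86.98 tilt 0.25 toolz [ 1.   -0.05 -0.  ] w 0.165 F [-2.6 -2.4  3.1] j [ 37.  22. -51.  99.  19.  68.  68.]
[-0.38835915  0.58540328 -0.24541657]
66.30855736294697 -3.4131561486845245
-3 [-0.03, 0.05, -0.01] [-0.0, -0.003, 0.003]
0 [-0.03, 0.39, -0.02] [-0.053, -0.003, 0.003]
2 [-0.03, 0.62, -0.04] [-0.088, -0.003, 0.003]
4 [-0.03, 0.85, -0.06] [-0.123, -0.003, 0.003]
6 [-0.03, 1.08, -0.09] [-0.158, -0.003, 0.003]
8 [-0.03, 1.31, -0.13] [-0.192, -0.003, 0.003]
```

Emit:
{"api": "move_arm", "payload": {
  "increments": [
    [0, 0.39, -0.02, -0.053, 0, 0, 0],
    [0, 0.62, -0.04, -0.088, 0, 0, 0],
    [0, 0.85, -0.06, -0.123, 0, 0, 0],
    [0, 0.85, -0.06, -0.123, 0, 0, 0]
  ]
}}

```text
clock: 13.28
eef_pos: [582.5, 29.6, 132.7]
tcp_rot: [-135.9, 89.8, -132.0]
ft_force: [-3.4, -2.0, 2.3]
width: 0.17
```

Run:
```python
from h import *
s=st();print(s['moment']); v=s['eef_pos'][:2]-[516.3,25.2];print(np.linalg.norm(v),np.degrees(np.arctan2(v[1],v[0])))
arc((516.3,25.2),66.2,0,[4,5,6,7,8,9,10],133)
```

```text
t 13.28 p [582.5  29.6 132.7] yaw 93.91 tilt 0.24 toolz [ 1.    0.07 -0.  ] w 0.17 F [-3.4 -2.   2.3] j [ 37.  23. -52.  99.  19.  68.  74.]
[-0.44222374  0.60913079 -0.05977032]
66.36176505270895 3.838362261944233
4 [-0.03, 0.02, -0.02] [-0.002, -0.003, 0.003]
5 [-0.03, 0.13, -0.02] [-0.019, -0.003, 0.003]
6 [-0.03, 0.25, -0.02] [-0.036, -0.003, 0.003]
7 [-0.03, 0.37, -0.03] [-0.054, -0.003, 0.003]
8 [-0.03, 0.48, -0.03] [-0.071, -0.003, 0.003]
9 [-0.03, 0.6, -0.04] [-0.089, -0.003, 0.003]
10 [-0.03, 0.71, -0.05] [-0.106, -0.003, 0.003]
```

Emit:
{"api": "move_arm", "payload": {
  "increments": [
    [0, 0.13, -0.02, -0.019, 0, 0, 0],
    [0, 0.25, -0.02, -0.036, 0, 0, 0],
    [0, 0.25, -0.02, -0.036, 0, 0, 0],
    [0, 0.25, -0.02, -0.036, 0, 0, 0]
  ]
}}

```text
clock: 13.62
eef_pos: [582.4, 31.4, 132.7]
tcp_rot: [-128.1, 89.8, -122.2]
ft_force: [-2.7, -4.7, 3.0]
width: 0.17
```

Run:
```python
from h import *
s=st();print(s['moment']); v=s['eef_pos'][:2]-[516.3,25.2];print(np.linalg.norm(v),np.degrees(np.arctan2(v[1],v[0])))
d=snap('wrist','w11.png')
```

```text
t 13.62 p [582.4  31.4 132.7] yaw 95.87 tilt 0.24 toolz [ 0.99  0.1  -0.  ] w 0.17 F [-2.7 -4.7  3. ] j [ 38.  23. -53.  99.  20.  68.  75.]
[-0.95063598  0.61584155 -0.2805558 ]
66.4229115946158 5.33120087346521
```

View pics/w11.png

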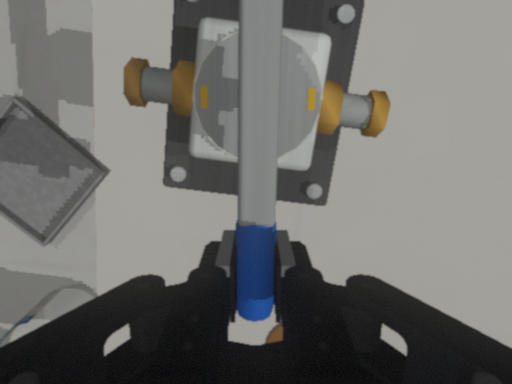

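Emit:
{"api": "move_arm", "payload": {
  "increments": [
    [0, 0.12, 0, -0.018, 0, 0, 0],
    [0, 0.23, -0.01, -0.035, 0, 0, 0],
    [0, 0.23, -0.01, -0.035, 0, 0, 0],
    [0, 0.35, -0.02, -0.053, 0, 0, 0],
    [0, 0.35, -0.02, -0.053, 0, 0, 0]
  ]
}}

```text
clock: 14.08
eef_pos: [582.3, 32.7, 132.7]
tcp_rot: [-117.2, 89.7, -108.4]
ft_force: [-2.5, -7.1, 3.8]
width: 0.165
```

Run:
```python
from h import *
s=st();print(s['moment']); v=s['eef_pos'][:2]-[516.3,25.2];print(np.linalg.norm(v),np.degrees(np.arctan2(v[1],v[0])))
```

```text
t 14.08 p [582.3  32.7 132.7] yaw 98.75 tilt 0.34 toolz [ 0.99  0.15 -0.  ] w 0.165 F [-2.5 -7.1  3.8] j [ 38.  23. -53.  99.  20.  68.  78.]
[-1.57991416  0.58464417 -0.93237913]
66.41425062508345 6.512392261241934
```

Emit:
{"api": "move_arm", "payload": {
  "increments": [
    [0, -0.2, 0, 0.03, 0, 0, 0],
    [0, -0.35, 0.02, 0.06, 0, 0, 0],
    [0, -0.35, 0.02, 0.06, 0, 0, 0],
    [0, -0.35, 0.02, 0.06, 0, 0, 1],
    [0, -0.35, 0.02, 0.06, 0, 0, 1],
    [0, -0.35, 0.02, 0.06, 0, 0, 1],
    [0, -0.35, 0.02, 0.06, 0, 0, 1],
    [0, -0.35, 0.02, 0.06, 0, 0, 1]
  ]
}}

```text
clock: 14.75
eef_pos: [583.1, 33.8, 132.8]
tcp_rot: [-135.7, 90.0, -130.1]
ft_force: [-0.2, -0.4, -1.2]
width: 0.865
```

Run:
```python
from h import *
s=st();d=snap('wrist','w12.png');st();inc([516.3,25.2,153],95)
```

```text
t 14.75 p [583.1  33.8 132.8] yaw 95.61 tilt 0.05 toolz [ 1.   0.1 -0. ] w 0.865 F [-0.2 -0.4 -1.2] j [ 37.  23. -53.  99.  20.  68.  75.]
t 14.8 p [583.1  33.7 132.8] yaw 95.6 tilt 0.06 toolz [ 1.   0.1 -0. ] w 0.944 F [0.3 0.  0.5] j [ 37.  23. -53.  99.  20.  68.  75.]
dp cm [-2.016 -0.192 -6.732] rv [ 0.0104 -0.0006  0.0007] rows 1.7 0.1
```

View pics/w12.png

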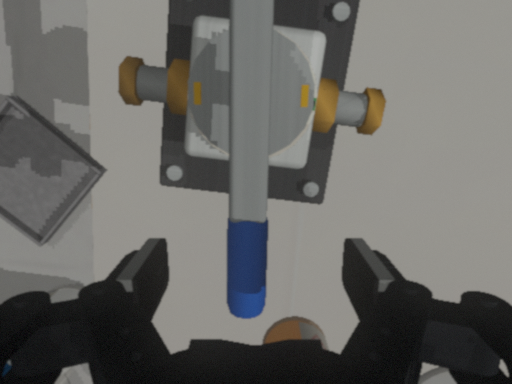

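Emit:
{"api": "move_arm", "payload": {
  "increments": [
    [-2, 0, 0, 0, 0, 0, 1],
    [-2, -0.2, -4, 0.01, 0, 0, 1],
    [-2, -0.2, -6.7, 0.01, 0, 0, 1],
    [-2, -0.2, -6.7, 0.01, 0, 0, 1],
    [-2, -0.2, -6.7, 0.01, 0, 0, 1],
    [-2, -0.2, -6.7, 0.01, 0, 0, 1]
  ]
}}

```text
clock: 15.3
eef_pos: [517.2, 24.5, 153.3]
tcp_rot: [-73.2, 89.9, -68.2]
ft_force: [-0.4, -0.1, -0.3]
width: 0.996
```

Run:
```python
from h import *
s=st();d=snap('wrist','w13.png');st();
g=d['image'].astype(int)
m=((g[...,2]>90)&(g[...,0]<70)&(g[...,2]-g[...,0]>45)).astype(np.uint8)
n,l,S,c=cv2.connectedComponentsWithStats(m);print(S,c)
for v0,v1 in((60,90),(100,130)):
    ys,xs=np.nonzero(m[v0:v1]);print(onz(d,xs.mean(),v0+ys.mean(),150))
inc([516.3,25.2,132.5],95)
```

```text
t 15.3 p [517.2  24.5 153.3] yaw 94.97 tilt 0.11 toolz [1.   0.09 0.  ] w 0.996 F [-0.4 -0.1 -0.3] j [ 46.  12. -57. 107.  11.  67.  81.]
t 15.35 p [517.6  24.7 153.3] yaw 94.98 tilt 0.07 toolz [1.   0.09 0.  ] w 0.998 F [-0.9 -0.4  0.8] j [ 46.  12. -57. 106.  11.  67.  81.]
[[     0      0    512    384 192963]
 [   244     42     36    108   3553]
 [   245    339     27      6     92]] [[255.38275213 193.20117846]
 [261.80917534  95.21812553]
 [257.76086957 341.77173913]]
[442.4082158   21.06239779 150.        ]
[457.4045348   22.21211758 150.        ]
dp cm [ 2.079  0.062 -0.122] rv [-0.0004  0.0005  0.001 ] rows 0.5 0.0
```

View pics/w13.png

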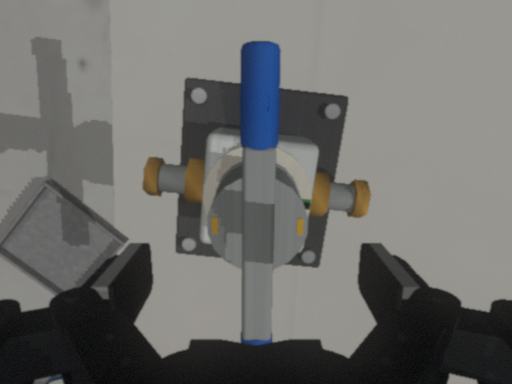

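Emit:
{"api": "move_arm", "payload": {
  "increments": [
    [1, 0.05, -0.12, 0, 0, 0, 1],
    [2.05, 0.06, -0.12, 0, 0, 0, 1],
    [2.05, 0.06, -0.12, 0, 0, 0, 1],
    [2.05, 0.06, -0.12, 0, 0, 0, 1]
  ],
  "grip_force": 60
}}

```text
clock: 15.68
eef_pos: [514.5, 25.5, 131.0]
tcp_rot: [175.7, 89.8, -179.3]
ft_force: [-0.7, 0.0, 1.1]
width: 1.002
```

Run:
```python
from h import *
st();inc([516.3,25.2,132.5],94.5)
```

```text
t 15.68 p [514.5  25.5 131. ] yaw 95.03 tilt 0.2 toolz [ 1.    0.09 -0.  ] w 1.002 F [-0.7  0.   1.1] j [ 45.  14. -56. 108.  13.  65.  79.]
dp cm [-0.151 -0.048  0.172] rv [ 0.0092 -0.0035 -0.0002] rows 0.1 0.1
```

Emit:
{"api": "move_arm", "payload": {
  "increments": [
    [-0.1, 0, 0.12, 0.005, 0, 0, 1],
    [-0.1, 0, 0.12, 0.005, 0, 0, 0],
    [-0.1, 0, 0.12, 0.005, 0, 0, 0],
    [-0.1, 0, 0.12, 0.005, 0, 0, 0],
    [-0.1, 0, 0.12, 0.005, 0, 0, 0],
    [-0.1, 0, 0.12, 0.005, 0, 0, 0],
    [-0.1, 0, 0.12, 0.005, 0, 0, 0],
    [-0.1, 0, 0.12, 0.005, 0, 0, 0]
  ]
}}

```text
clock: 16.35
eef_pos: [516.5, 25.4, 133.6]
tcp_rot: [-126.0, 89.9, -121.3]
ft_force: [-1.3, -0.0, 3.7]
width: 0.15
```

Run:
```python
from h import *
s=st();print(s['moment'])
```

```text
t 16.35 p [516.5  25.4 133.6] yaw 94.68 tilt 0.08 toolz [ 1.    0.08 -0.  ] w 0.15 F [-1.3 -0.   3.7] j [ 45.  14. -56. 108.  13.  65.  79.]
[ 0.08814307  0.12984772 -0.09829896]
```

Emit:
{"api": "move_arm", "payload": {
  "increments": [
    [0, 0, 0, 0.035, 0, 0, 0],
    [0, 0, 0, 0.065, 0, 0, 0],
    [-0.5, 0, 0, 0.065, 0, 0, 0],
    [-1, 0, 0, 0.065, 0, 0, 0],
    [-1.5, 0, 0, 0.065, 0, 0, 0],
    [-1.5, 0, 0, 0.065, 0, 0, 0]
  ]
}}

```text
clock: 16.85
eef_pos: [516.9, 25.3, 149.3]
tcp_rot: [-83.4, 89.9, -82.4]
ft_force: [0.8, -0.2, -4.5]
width: 0.154
```

Run:
```python
from h import *
s=st();print(s['moment']);inc([516.3,25.2,148],90.8)
```

```text
t 16.85 p [516.9  25.3 149.3] yaw 91.0 tilt 0.09 toolz [1.   0.02 0.  ] w 0.154 F [ 0.8 -0.2 -4.5] j [ 45.  12. -56. 107.  11.  67.  76.]
[0.03789363 0.07560095 0.05849421]
dp cm [ 0.125 -0.012 -0.056] rv [0.0036 0.0002 0.0016] rows 0.0 0.0
```

Force is only the key's weight; lift clear.

Emit:
{"api": "move_arm", "payload": {
  "increments": [
    [-1, 0, 0, 0, 0, 0, 0],
    [-2, 0, 0, 0, 0, 0, 0],
    [-3, 0, 0, 0, 0, 0, 0],
    [-4.5, 0, 0, 0, 0, 0, 0],
    [-5.5, 0, 0, 0, 0, 0, 0],
    [-5.5, 0, 0, 0, 0, 0, 0]
  ]
}}

```text
clock: 17.35
eef_pos: [518.3, 25.7, 206.3]
tcp_rot: [-28.5, 89.7, -27.5]
ft_force: [1.5, -0.2, -3.8]
width: 0.15
```

Run:
```python
from h import *
s=st();d=snap('top','top2.png');snap('wrist','w14.png')
im=d['image'][:,:,::-1]
cv2.imwrite('pics/t3.png',cv2.resize(im[170:260,200:360],None,fx=5,fy=5,interpolation=cv2.INTER_CUBIC))
for y in (0,30,60,90): inc([437,-290,205],y)
```

```text
t 17.35 p [518.3  25.7 206.3] yaw 90.98 tilt 0.26 toolz [1.   0.02 0.  ] w 0.15 F [ 1.5 -0.2 -3.8] j [ 47.   8. -57. 103.   8.  72.  79.]
dp cm [ -0.06  -31.393  -8.509] rv [1.5877e+00 1.6000e-03 1.4000e-03] rows 7.8 12.7
dp cm [ -0.06  -31.393  -8.509] rv [1.0641 0.0011 0.0016] rows 7.8 8.5
dp cm [ -0.06  -31.393  -8.509] rv [0.5405 0.0006 0.0018] rows 7.8 4.3
dp cm [ -0.06  -31.393  -8.509] rv [0.0169 0.0001 0.0019] rows 7.8 0.1
```

View pics/t3.png

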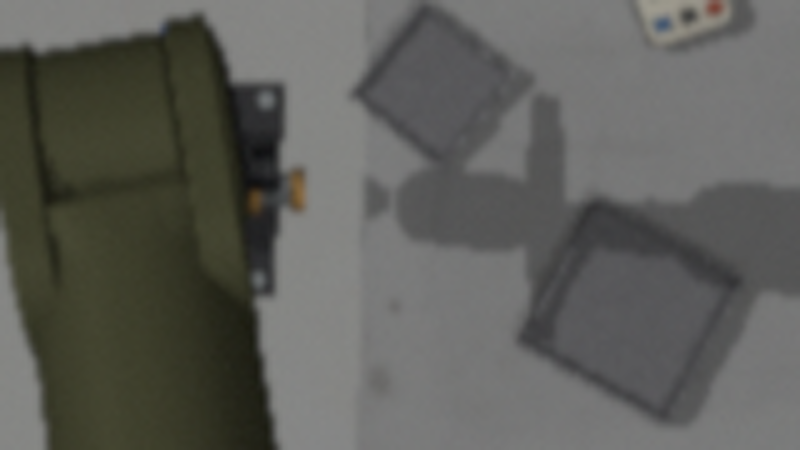

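Emit:
{"api": "move_arm", "payload": {
  "increments": [
    [-0.1, -31.4, -8.5, 1.064, 0, 0, 0],
    [-0.1, -31.4, -8.5, 1.064, 0, 0, 0],
    [-0.1, -31.4, -8.5, 1.064, 0, 0, 0],
    [-0.1, -31.4, -8.5, 1.064, 0, 0, 0],
    [-0.1, -31.4, -8.5, 1.064, 0, 0, 0],
    [-0.1, -31.4, -8.5, 1.064, 0, 0, 0],
    [-0.1, -31.4, -8.5, 1.064, 0, 0, 0],
    [-0.1, -31.4, -8.5, 1.064, 0, 0, 0]
  ]
}}

```text
clock: 18.12
eef_pos: [434.6, -293.4, 203.7]
tcp_rot: [-94.5, 89.8, -151.4]
ft_force: [-0.6, -0.3, -4.2]
width: 0.146
```

Emit:
{"api": "move_arm", "payload": {
  "increments": [
    [0, 0, 0, 0, 0, 0, 0],
    [0, 0, 0, 0, 0, 0, 0]
  ]
}}

```text
clock: 18.28
eef_pos: [435.0, -292.3, 203.4]
tcp_rot: [-138.2, 89.8, 165.2]
ft_force: [-0.4, 1.1, -4.5]
width: 0.152
```

Run:
```python
from h import *
s=st();d=snap('top','top3.png');w=snap('wrist','w15.png');st()
im=d['image'][:,:,::-1]
cv2.imwrite('pics/t4.png',cv2.resize(im[185:228,210:264],None,fx=12,fy=12,interpolation=cv2.INTER_CUBIC))
inc([437,-290,130],30)
```

```text
t 18.28 p [ 435.  -292.3  203.4] yaw 33.39 tilt 0.16 toolz [ 0.55 -0.83 -0.  ] w 0.152 F [-0.4  1.1 -4.5] j [ 67.   7. -38. 103.   5.  72.  61.]
t 18.38 p [ 436.9 -288.7  203.9] yaw 33.77 tilt 0.11 toolz [ 0.56 -0.83 -0.  ] w 0.148 F [ 0.1  0.2 -4.1] j [ 67.   7. -39. 103.   4.  72.  61.]
dp cm [ 7.39  -0.051  0.124] rv [ 0.0658 -0.0017  0.001 ] rows 1.8 0.5
```

View pics/t4.png

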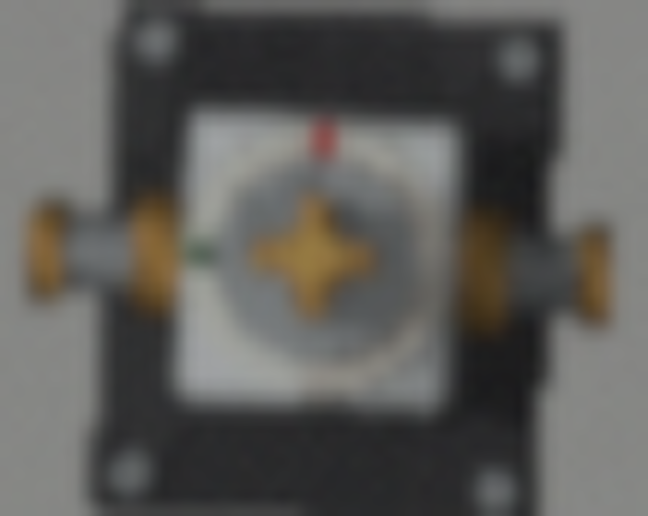

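View pics/w15.png

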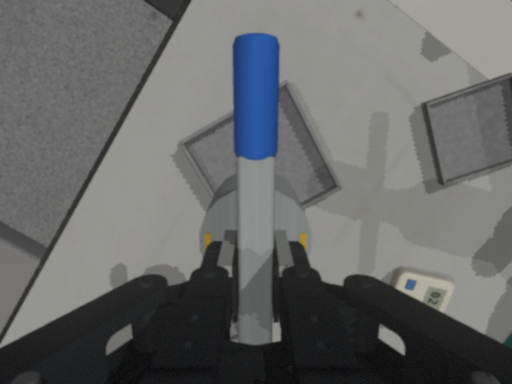

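Run:
```python
from h import *
d=load('w15.png')
P=[onz(d,u,v,16) for u,v in((181,143),(287,83),(339,186))]
print(P,np.linalg.norm(P[0]-P[1]),np.linalg.norm(P[2]-P[1]),(P[0]+P[2])/2)
```

```text
[array([ 363.25279632, -306.2848404 ,   16.        ]), array([ 415.27309048, -206.94422846,   16.        ]), array([ 512.09474359, -257.16475245,   16.        ])] 112.13682796562253 109.07123149998304 [ 437.67376995 -281.72479643   16.        ]
```

Emit:
{"api": "move_arm", "payload": {
  "increments": [
    [3.5, 0.1, -0.1, 0, 0, 0, 0],
    [7, 0.2, -0.2, 0, 0, 0, 0],
    [10, 0.2, -0.2, 0, 0, 0, 0],
    [12.2, 0.2, -0.2, 0, 0, 0, 0],
    [12.2, 0.2, -0.2, 0, 0, 0, 0],
    [12.2, 0.2, -0.2, 0, 0, 0, 0]
  ]
}}

```text
clock: 18.88
eef_pos: [437.3, -285.3, 82.2]
tcp_rot: [-144.9, 89.8, 158.9]
ft_force: [0.6, 0.4, -3.0]
width: 0.149
```

Run:
```python
from h import *
s=st();snap('top','top4.png');w=snap('wrist','w16.png');st()
P=w
inc([437,-286,65.5],30)
inc([437,-286,65.5],33.5)
```

```text
t 18.88 p [ 437.3 -285.3   82.2] yaw 33.86 tilt 0.16 toolz [ 0.56 -0.83 -0.  ] w 0.149 F [ 0.6  0.4 -3. ] j [ 64.  14. -38. 110.  10.  59.  56.]
t 18.98 p [ 439.1 -287.2   84.7] yaw 33.79 tilt 0.19 toolz [ 0.56 -0.83  0.  ] w 0.149 F [ 0.8 -0.2 -3.8] j [ 64.  14. -38. 110.  10.  59.  56.]
dp cm [ 1.915 -0.102 -0.224] rv [0.0661 0.0033 0.0001] rows 0.5 0.5
dp cm [ 1.915 -0.102 -0.224] rv [0.005  0.0033 0.0002] rows 0.5 0.0
```

View pics/w16.png

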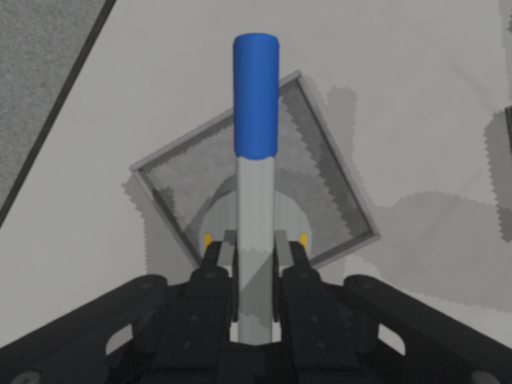

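Run:
```python
from h import *
d=load('w16.png')
P=[onz(d,u,v,16) for u,v in((132,169),(299,73),(378,236))]
print(np.linalg.norm(P[0]-P[1]),np.linalg.norm(P[2]-P[1]),(P[0]+P[2])/2)
inc([438,-285,65.5],33.5)
```

```text
113.09445099017879 111.81548380542243 [ 438.06197399 -282.55798187   16.        ]
dp cm [ 1.915  0.037 -0.251] rv [0.005  0.0033 0.0002] rows 0.5 0.0
```

Emit:
{"api": "move_arm", "payload": {
  "increments": [
    [0.7, 0, -0.2, 0, 0.003, 0, 0],
    [1.2, 0, -0.3, 0, 0.003, 0, 0],
    [1.5, 0, -0.3, 0, 0.003, 0, 0],
    [1.7, 0, -0.3, 0, 0.003, 0, 0],
    [1.7, 0, -0.3, 0, 0.003, 0, 0]
  ]
}}

```text
clock: 19.4
eef_pos: [435.3, -284.8, 65.5]
tcp_rot: [-149.9, 89.8, 153.7]
ft_force: [0.2, 0.3, -4.6]
width: 0.152
```

Run:
```python
from h import *
s=st()
```

```text
t 19.4 p [ 435.3 -284.8   65.5] yaw 33.68 tilt 0.2 toolz [ 0.55 -0.83 -0.  ] w 0.152 F [ 0.2  0.3 -4.6] j [ 64.  16. -37. 111.  11.  57.  55.]
```

Emit:
{"api": "move_arm", "payload": {
  "increments": [
    [0.05, 0, 0, 0, 0, 0, 0],
    [0.1, 0, 0, 0, 0, 0, 0],
    [0.1, 0, 0, 0, 0, 0, 0]
  ]
}}

```text
clock: 19.65
eef_pos: [435.7, -285.0, 64.9]
tcp_rot: [-149.2, 89.8, 154.4]
ft_force: [-0.4, -0.1, -4.0]
width: 0.152
```

Emit:
{"api": "move_arm", "payload": {
  "increments": [
    [0.05, 0, 0, 0, 0, 0, 0],
    [0.05, 0, 0, 0, 0, 0, 0]
  ]
}}

```text
clock: 19.82
eef_pos: [435.8, -285.0, 64.6]
tcp_rot: [-144.3, 89.8, 159.4]
ft_force: [-0.5, 0.2, -1.6]
width: 0.154
```

Emit:
{"api": "move_arm", "payload": {
  "increments": [
    [0.05, 0, 0, 0, 0, 0, 0],
    [0.05, 0, 0, 0, 0, 0, 0]
  ]
}}

```text
clock: 19.98
eef_pos: [435.9, -285.1, 64.7]
tcp_rot: [-136.3, 89.9, 167.4]
ft_force: [-2.4, 1.0, 4.7]
width: 0.151
```

Emit:
{"api": "move_arm", "payload": {
  "increments": [
    [0, 0, 0, 0, 0, 0, 0.4],
    [0, 0, 0, 0, 0, 0, 0.7],
    [0, 0, 0, 0, 0, 0, 1],
    [0, 0, 0, 0, 0, 0, 1],
    [0, 0, 0, 0, 0, 0, 1],
    [0, 0, 0, 0, 0, 0, 1],
    [0, 0, 0, 0, 0, 0, 1]
  ]
}}

```text
clock: 20.57
eef_pos: [435.7, -284.9, 63.8]
tcp_rot: [-149.4, 89.8, 154.3]
ft_force: [0.9, 0.5, -0.7]
width: 1.0
```

Emit:
{"api": "move_arm", "payload": {
  "increments": [
    [-2, 0, 0, 0, 0, 0, 1],
    [-5, 0, 0, 0, 0, 0, 1],
    [-9, 0, 0, 0, 0, 0, 1],
    [-12, 0, 0, 0, 0, 0, 1],
    [-15, 0, 0, 0, 0, 0, 1],
    [-15, 0, 0, 0, 0, 0, 1],
    [-15, 0, 0, 0, 0, 0, 1]
  ]
}}

```text
clock: 21.15
eef_pos: [437.1, -285.7, 215.7]
tcp_rot: [-21.7, 89.9, -78.0]
ft_force: [0.5, -0.0, 0.4]
width: 0.998
```

Run:
```python
from h import *
s=st();d=snap('top','top5.png');w=snap('wrist','w17.png');snap('side','s17.png');st()
im=d['image'][:,:,::-1]
cv2.imwrite('pics/t5.png',cv2.resize(im[120:260,200:400],None,fx=4,fy=4,interpolation=cv2.INTER_CUBIC))
```

```text
t 21.15 p [ 437.1 -285.7  215.7] yaw 33.68 tilt 0.11 toolz [ 0.55 -0.83  0.  ] w 0.998 F [ 0.5 -0.   0.4] j [ 67.   6. -39. 102.   4.  73.  61.]
t 21.3 p [ 435.2 -284.7  212.4] yaw 33.68 tilt 0.3 toolz [ 0.55 -0.83 -0.  ] w 0.998 F [ 0.4 -0.7 -0.9] j [ 67.   6. -39. 102.   4.  73.  61.]
```

View pics/w17.png

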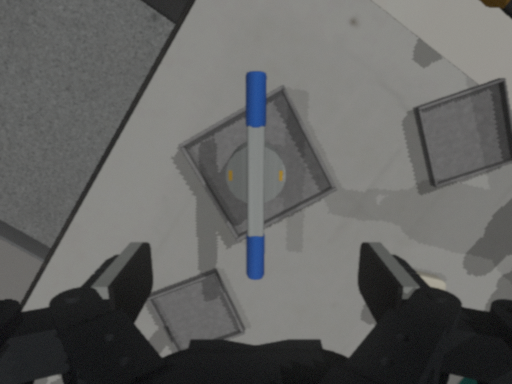

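View pics/t5.png

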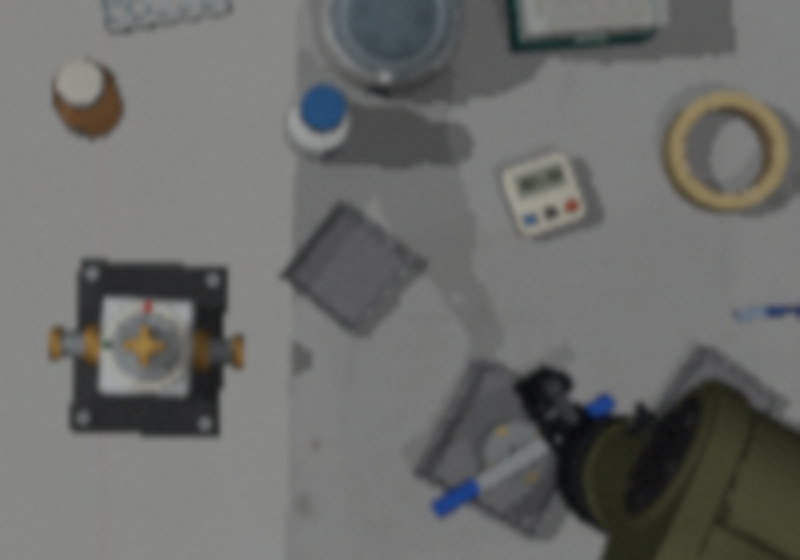

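View pics/s17.png

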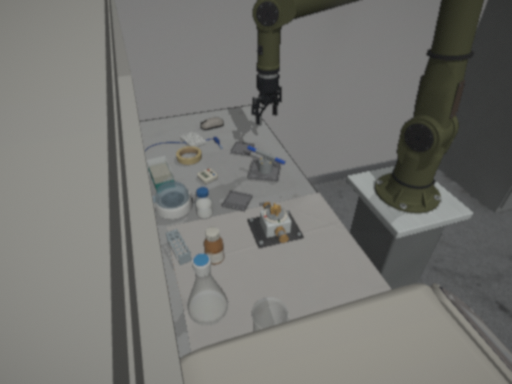

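The key stands upright at the tray centre (hub at pixel 256,175), and the bystanders haven't moved. There is time for a close check of the stem angle.

Run:
```python
from h import *
inc([516,30,215],30)
```

```text
dp cm [ -0.215  24.177 -21.709] rv [ 0.0642 -0.0046  0.0024] rows 7.8 0.5
```

Emit:
{"api": "move_arm", "payload": {
  "increments": [
    [-0.3, 24, -21.5, 0.06, 0, 0, 1],
    [-0.3, 24, -21.5, 0.06, 0, 0, 1],
    [-0.3, 24, -21.5, 0.06, 0, 0, 1],
    [-0.3, 24, -21.5, 0.06, 0, 0, 1],
    [-0.3, 24, -21.5, 0.06, 0, 0, 1],
    [-0.3, 24, -21.5, 0.06, 0, 0, 1],
    [-0.3, 24, -21.5, 0.06, 0, 0, 1],
    [-0.3, 24, -21.5, 0.06, 0, 0, 1]
  ]
}}

```text
clock: 21.97
eef_pos: [515.8, 31.0, 215.9]
tcp_rot: [-153.3, 89.7, 147.1]
ft_force: [0.0, 0.6, 0.1]
width: 0.996
```

Emit:
{"api": "move_arm", "payload": {
  "increments": [
    [0, 0, 0, 0, 0, 0, 1],
    [0, 0, 0, 0, 0, 0, 1],
    [0, 0, 0, 0, 0, 0, 1]
  ]
}}

```text
clock: 22.22
eef_pos: [515.7, 26.2, 215.7]
tcp_rot: [-133.6, 89.7, 166.6]
ft_force: [0.2, -0.5, 0.3]
width: 0.997
```

Run:
```python
from h import *
st();d=snap('wrist','w18.png')
u,v=map(int,proj(d,[516,25,80])); v-=50;u-=55;print(u,v)
cv2.imwrite('pics/w18b.png',cv2.resize(d['image'][v:v+100,u:u+110,::-1],None,fx=6,fy=6,interpolation=cv2.INTER_CUBIC))
```

```text
t 22.22 p [515.7  26.2 215.7] yaw 30.24 tilt 0.3 toolz [ 0.5  -0.86 -0.  ] w 0.997 F [ 0.2 -0.5  0.3] j [ 46.   8. -55. 102.   6.  74.  20.]
200 135
```

View pics/w18b.png

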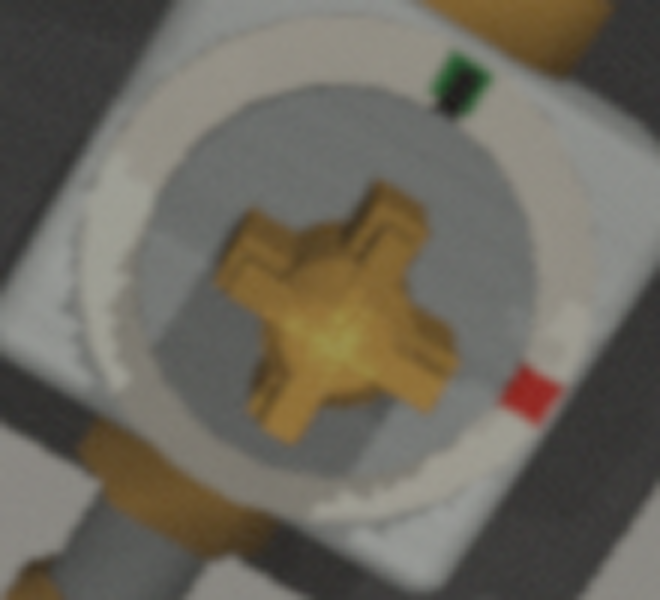

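The black pointer lies centred on the green mark (crop pixel 460,85), so the stem is at its open stop. The gripper is clear of everything, so I'm handing in.

Run:
```python
from h import *
print(bot.job_done()); st()
```

```text
the job is handed in; nothing more can be done
None
the job is handed in; nothing more can be done
```

The valve is fully open, and the key stands upright and released in the grey 116 mm tray. I handed in at about 22 s of the 58 s allowed.

**What I did:**
- Gripped the key at the middle of its bar and slid it onto the stem with no jamming force. It seated at the expected height, where the flange took the key's weight, and I released it there.
- Took it again on one grip and swung it counterclockwise until the load rose to about 1.4 N m. That is well above the 0.35 N m of stem friction, so it was against the stop.
- Regripped the middle of the bar, turned the key back about 4° within the play so the stem would not be dragged, and lifted it off with only its own weight showing. I then lowered it to first contact on the tray floor and let go.

**Last checks:**
- The close wrist picture shows the black pointer centred on the green mark.
- The pictures show the key's hub in about the middle of the tray. Both bottles and the timer look unmoved in the last top view, though I did not measure them.
- No push in the readings went above about 10 N.

**Disagreements:** the top and wrist cameras put the stem 1–3 mm apart, so I worked from two wrist views at different angles. They put the tray centre about 7 mm apart, within the 27 mm of room round the hub. There was no failed check.

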